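Turn the analyser's carousel and load the missing cartridge

TASK

The analyser's carousel has one bay, with a green floor, that holds only one L-shaped cartridge; the other bays are full. Turn the carousel so that this bay stands squarely at the yellow loading pointer, then lower the green-tabbed cartridge into it, turned so that it interlocks with the cartridge already there, until it sits fully home, and leave the bay still squarely at the pointer. Do not drop the cartridge, and leave the spent orange-tabbed cartridge, the bottle, the beaker and the vial rack where they stand.

Things in the scene. Friction and masses are not known exactly. Their poses are not given: they have to be found in the camera images.
- carousel (a joint): turn of the carousel about its upright axis, rad, counter-clockwise seen from above; at 0 or 2 pi the green-floored bay is at the loading pointer. Turns either way between hard stops at -1.0 and 7.3; no spring or click stops, stays where left; takes about 0.2 N m
- knob (a point): on the carousel's axis, inside its burgundy grip bar, 110 mm above the table, a good height to grip. Carousel's axes: z up, x from the green-floored bay towards the axis. The bar is 56 mm long along x, 12 mm thick along y, from 84 to 126 mm above the table; below it a black hub of 28 mm radius up to 85 mm
- bay (a point): centre of the green-floored bay, on its floor, 45 mm above the table, 95 mm from the carousel's axis. x points to that axis, z up. Open box, inside 72 mm along x by 62 mm along y; walls 3 mm thick, 20 mm high. Its free room is an L: that of the fixed cartridge turned half round about z. Four other bays, 72 degrees apart, are alike but full. Carousel: disc of 140 mm radius
- resident (a point): the white, grey-tabbed cartridge fixed in that bay: same point as point bay, same axes. In mm: leg y +12 to +28, x -33 to +33; foot x +1.5 to +33, y -9.5 to +12; both to 45 above the floor; tab x +1 to +13, y +5 to +27, to 75 above the floor
- bay_grip (a point): where point cartridge_grip must come: at x -7, y -16 mm in the bay's axes, 65 mm above the bay's floor. Axes as the bay
- load_point (a point): point fixed to the analyser where the bay's centre must be: 95 mm from the carousel's axis, 45 mm above the table, behind the yellow arrow on the base's front lip. x points to the carousel's axis, z up; the bay is square when its axes agree with these
- analyser: fixed white base, origin on the table under the carousel's axis, x away from the loading point. Round foot of 165 mm radius, 28 mm tall; housing 240 mm wide, 90 mm tall, x 158 to 310 mm. Burgundy guard of 8 mm bars, tops 137 mm up: arc of 150 mm radius over the rear 216 degrees, four posts and spokes at 36 and 108 degrees either side of x, reaching in to 76 mm from the axis
- cartridge: loose white cartridge with green tab, about 0.11 kg, an L seen from above. Origin on its underside, at the bay's centre when seated, axes then as the bay's (not half a turn off). In mm: leg y -28 to -12, x -33 to +33; foot x -33 to -1.5, y -12 to +9; both 45 tall; tab 12 (x) by 22 (y), centre x -7, y -16, from 45 to 75 up. Starts upright on the table, yaw -2.1 to 2.1, either side
- cartridge_grip (a point): inside the green tab, on its centre line, 65 mm above the cartridge's underside; pinch the tab along the cartridge's x. Axes as the cartridge
- spent: bystander: spent cartridge of the same shape and size and frame, orange tab; leave it
- bottle: bystander: amber bottle, 56 mm wide, 130 mm tall; origin under its centre
- beaker: bystander: open beaker, 60 mm wide, 75 mm tall; origin under its centre
- vial_rack: bystander: blue rack of capped vials, 100 x 58 mm, 78 mm tall; origin under its centre
Mind the look-alikes: they are no part of the job. What is shaped like the cartridge but turquoise is not meant.

How it is judged:
On the way, in this order (a step that is already met when the one before it is completed fails the run):
1. the green-floored bay stands at the loading point, carousel still, before the cartridge is loaded (horizontal distance between bay and load_point below 0.006 m and velocity of joint carousel between -0.05 and 0.05 rad/s), for 0.2 s.
2. the cartridge sits fully home in the bay at the loading point (horizontal distance between bay and load_point below 0.006 m and x of cartridge in the frame of bay between -0.005 and 0.005 m and y of cartridge in the frame of bay between -0.005 and 0.005 m and z of cartridge in the frame of bay between -0.003 and 0.004 m and horizontal distance between cartridge_grip and bay_grip below 0.008 m and angle between cartridge's own z axis and vertical below 0.06 rad), for 0.2 s.
At the end, for the whole second after the job is handed in: Green-floored bay within 6 mm of the loading point; the green-tabbed cartridge in it, within 5 mm of its centre in x and y and 4 mm of its floor, tab within 8 mm of its place, upright within 0.06 rad; cartridge and carousel at rest, released (all of step 2 and linear speed of cartridge below 0.02 m/s and velocity of joint carousel between -0.05 and 0.05 rad/s); the robot touches nothing.
It fails at once if the spent cartridge is shifted by more than 30 mm or tipped (distance of spent from where it was at the start of the episode above 0.03 m or angle between spent's own z axis and vertical above 0.35 rad).
It fails at once if the bottle is shifted by more than 30 mm or tipped (distance of bottle from where it was at the start of the episode above 0.03 m or angle between bottle's own z axis and vertical above 0.35 rad).
It fails at once if the beaker is shifted by more than 30 mm or tipped (distance of beaker from where it was at the start of the episode above 0.03 m or angle between beaker's own z axis and vertical above 0.35 rad).
It fails at once if the vial rack is shifted by more than 30 mm or tipped (distance of vial_rack from where it was at the start of the episode above 0.03 m or angle between vial_rack's own z axis and vertical above 0.35 rad).
It fails at once if the cartridge is dropped or thrown: it moves faster than 0.4 m/s while the fingers do not touch it (linear speed of cartridge above 0.4 m/s and contact force between the fingers and cartridge below 0.05 N).
It also fails if it takes over 61 s, if anything falls off the work surface, if the arm or the gripper's body presses on something with over 40 N, if the wrist force passes 120 N, or if a joint passes its speed limit or range.

ROBOT

A 6-joint arm with a two-finger parallel gripper is mounted at the origin on the work surface. World frame = base frame: x ahead of the robot, y to its left, z up, the work surface at z = 0. Lengths are in m, angles in rad, forces in N, time in s.
With the tool pointing down it reaches from about 0.25 to 0.725 m from the base axis. Payload 4 kg.
Tool frame: the origin (TCP) lies midway between the tips of the shut fingers; the grasp point (between the pads) lies 19 mm behind it; y points along the fingers, z is the direction in which the jaws open and shut, and the axes are right-handed (so a half turn about y gives the same grasp; the last joint's range is limited). The gripper opens to 85 mm and grips with 20 to 120 N. Pads are 22 mm wide; open, the fingers measure 114 mm over their backs; the gripper's body (76 mm by 85 mm) begins 54 mm behind the grasp point. The pads swing forward as they close: fully open they stand 13 mm farther back than shut.
Start: joints at [-1.194, 0.241, 0.005, 1.335, 0, 1.571], TCP at [0.184, -0.465, 0.231] pointing down, gripper open.
Joint ranges: [-2.72, 2.72], [-1.05, 1.87], [-1.09, 1.28], [-1.99, 2.15], [-1.42, 1.44], [-3.14, 3.14]. Speed limits (rad/s): [2.79, 2.79, 3.14, 3.14, 3.14, 3.14].

INTERFACE

Orientations are given as a unit quaternion [x, y, z, w].
In Python, from workcell import bot gives the robot as it stands. The module is installed in compiled form; this text tells all that it offers.
- The arm moves only by the shell command python3 -m handwheel 'ROWS' [OPENING]. ROWS is JSON, a list of rows, each a list of 6 numbers: the shift along the tool's x, y, z in units of 25 mm (1.0 is 25 mm), then the turn, a rotation vector about the tool's x, y, z in units of 10 degrees (1.0 is 10 degrees). A call has exactly 5 rows; each row is the pose to reach, as a shift and turn from the pose commanded when the call began, along the tool's axes at that moment; what a row does not reach only later rows make up. A row lasts 1/8 s, in which the tool goes at most 62.5 mm and 10.7 degrees, less where a joint would pass 70% of its speed; a pose out of reach is approached as far as the arm can. A call with a gripper value outside its range is refused whole. OPENING is the gripper command: -1 is shut, 1 is fully open, values between are in proportion, set as the call begins (- or left out, the last holds). The fingers move at their own pace and stop on an object; the grip force is fixed at half the most. Time passes only in rows, so rows that repeat a pose let the fingers close, or fill a call up. It gives the time, the measured TCP pose, the force and the opening at its end, in the units of the state.
- bot.get_obs(): the state, without advancing time (a new reading comes with each control period).
- bot.camera(name): name is "side" or "top"; returns a dict with "color" (400x640x3 uint8, red, green, blue), "fx", "fy", "cx", "cy" (pixels), "dist_coeffs" ([k1, k2, p1, p2, k3] as OpenCV has them; the pictures are not rectified), "rvec" (rotation vector, rad) and "tvec" (3), from world to camera coordinates, as OpenCV has them. Camera axes: x right, y down, z forward; pixel columns grow to the right and rows downward; lengths in m; the calibration is good to about 2 mm. A picture is of the moment at which its call begins. There is no depth.
- bot.job_done(): hands the job in, once; it reports no verdict.
The state is a dict: "clock": time; "joint_pos": joint angles; "joint_vel": joint speeds; "tau": joint torques, N m; "eef_pos": TCP position; "tool_rot": TCP orientation; "ft_force": force on the tool from outside, world axes, zero at the start; "ft_torque": the same for the moment, N m; "grip_width": finger opening in m.
Only numpy, scipy, OpenCV 4.12 (cv2) and the standard library are available. Lean on these libraries where they do the work, as an engineer would, in place of code of your own. Each camera call takes 0.05 s, during which the arm holds its last target.

## Working session

There is one attempt and no reset: what is moved stays moved. The work goes in short steps, Python scripts to look and compute and a shell command to move; the robot and the scene stay as the last step left them, time stands still between calls to the robot, and variables do not carry over. Pictures are saved under pics/ and viewed, and the job is handed in when it is done.

```bash
ls; mkdir -p pics; python3 - <<'E'
from workcell import bot
import cv2, json
o=bot.get_obs(); print(o)
for n in ("side","top"):
    c=bot.camera(n)
    cv2.imwrite(f"pics/{n}0.png",c["color"][:,:,::-1])
    print({k:v for k,v in c.items() if k!="color"})
E
```

```text
pics
{'clock': 0.0, 'joint_pos': array([-1.19397778e+00,  2.41366286e-01,  3.70556315e-03,  1.33515153e+00,
       -2.32351526e-05,  1.57078209e+00]), 'joint_vel': array([-1.06506350e-05,  1.25246947e-03,  1.90755464e-04, -3.57253837e-04,
       -4.75902332e-04, -2.96088517e-04]), 'tau': array([-1.08749398e-03, -3.72313714e+01,  2.52410084e+01,  1.68210582e-02,
       -5.88460080e-05, -3.56436225e-06]), 'eef_pos': array([ 0.18374681, -0.46434473,  0.23042912]), 'tool_rot': array([-0.13258511,  0.69529069, -0.69389352,  0.13230199]), 'ft_force': array([ 0.85474177, -0.52349034, -0.26834799]), 'ft_torque': array([-0.01571114, -0.00021146,  0.0105992 ]), 'grip_width': 0.08520351104901451}
{'fx': 403.89487580410935, 'fy': 403.89487580410935, 'cx': 319.50698367726045, 'cy': 198.880874062978, 'dist_coeffs': array([-0.06905141,  0.        ,  0.        ,  0.        ,  0.        ]), 'rvec': array([ 0.90963297, -2.58337995,  0.95162952]), 'tvec': array([0.3814034 , 0.27255044, 0.90723963])}
{'fx': 468.34697936576083, 'fy': 468.34697936576083, 'cx': 316.9066592331562, 'cy': 212.11868665604348, 'dist_coeffs': array([-0.00896676,  0.        ,  0.        ,  0.        ,  0.        ]), 'rvec': array([ 2.15443144, -2.20001288,  0.09511201]), 'tvec': array([0.02064501, 0.47462209, 1.06381029])}
```

View pics/side0.png

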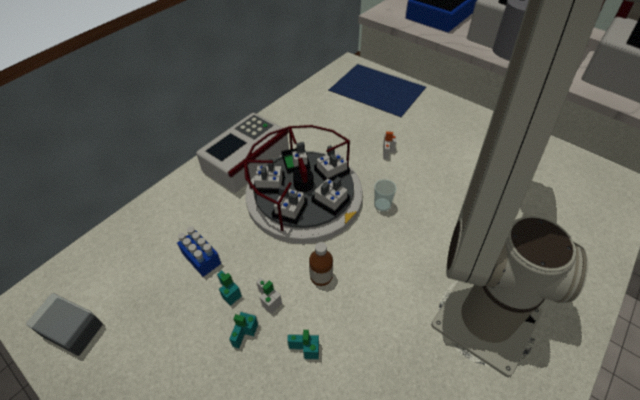

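View pics/top0.png

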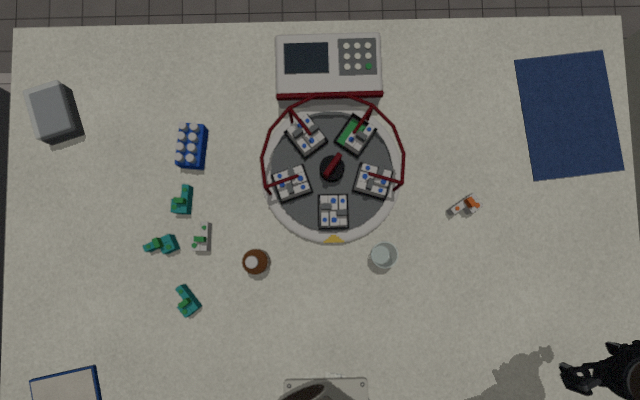

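```bash
cat > h.py <<'E'
import numpy as np, cv2, json
from scipy.spatial.transform import Rotation as R
from workcell import bot
def cam(n): return bot.camera(n)
def K(c): return np.array([[c["fx"],0,c["cx"]],[0,c["fy"],c["cy"]],[0,0,1.]])
def proj(c,P): return cv2.projectPoints(np.atleast_2d(np.array(P,float)),c["rvec"],c["tvec"],K(c),c["dist_coeffs"])[0].reshape(-1,2)
def ray(c,uv):
    n=cv2.undistortPoints(np.array([[uv]],float),K(c),c["dist_coeffs"]).ravel()
    Rm=cv2.Rodrigues(c["rvec"])[0]; o=-Rm.T@c["tvec"]; d=Rm.T@np.array([n[0],n[1],1]); return o,d/np.linalg.norm(d)
def onz(c,uv,z):
    o,d=ray(c,uv); return o+d*(z-o[2])/d[2]
def tri(c1,uv1,c2,uv2):
    o1,d1=ray(c1,uv1);o2,d2=ray(c2,uv2)
    A=np.stack([d1,-d2],1); s=np.linalg.lstsq(A,o2-o1,rcond=None)[0]
    p,q=o1+s[0]*d1,o2+s[1]*d2; return (p+q)/2,np.linalg.norm(p-q)
def crop(c,name,u,v,w,h,k,pts=None):
    im=c["color"][:,:,::-1].copy()
    big=cv2.resize(im[v:v+h,u:u+w],None,fx=k,fy=k,interpolation=cv2.INTER_CUBIC)
    for p in (pts if pts is not None else []):
        q=((np.array(p)-[u,v]+.5)*k).astype(int); cv2.drawMarker(big,(int(q[0]),int(q[1])),(255,0,255),cv2.MARKER_CROSS,9,1)
    for i in range(0,w,10):
        cv2.line(big,(int((i+.5)*k),0),(int((i+.5)*k),6 if (u+i)%50 else 14),(0,0,255),1)
    for i in range(0,h,10):
        cv2.line(big,(0,int((i+.5)*k)),(6 if (v+i)%50 else 14,int((i+.5)*k)),(0,0,255),1)
    cv2.imwrite(f"pics/{name}.png",big)
def state():
    o=bot.get_obs(); return o
E
python3 - <<'E'
from h import *
t=cam("top");s=cam("side")
crop(t,"t_cart",130,170,130,100,6)
crop(t,"t_car",250,90,160,160,3.7)
crop(s,"s_cart",200,240,130,100,6)
crop(s,"s_car",235,115,140,130,4.5)
for uv in [(202,238),(332,168),(333,240),(357,135),(257,262),(383,255)]: print(uv,onz(t,uv,0.045))
E
```

```text
(202, 238) [0.41971705 0.27087725 0.045     ]
(332, 168) [ 0.57314221 -0.02580727  0.045     ]
(333, 240) [ 0.40907182 -0.02416655  0.045     ]
(357, 135) [ 0.64864143 -0.08503628  0.045     ]
(257, 262) [0.36336366 0.14743047 0.045     ]
(383, 255) [ 0.37307981 -0.13562844  0.045     ]
```

View pics/t_cart.png

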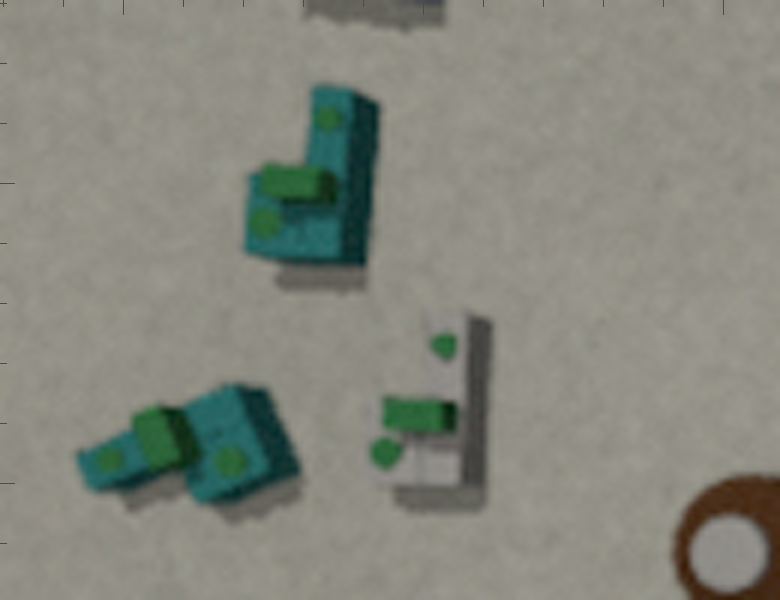

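View pics/s_cart.png

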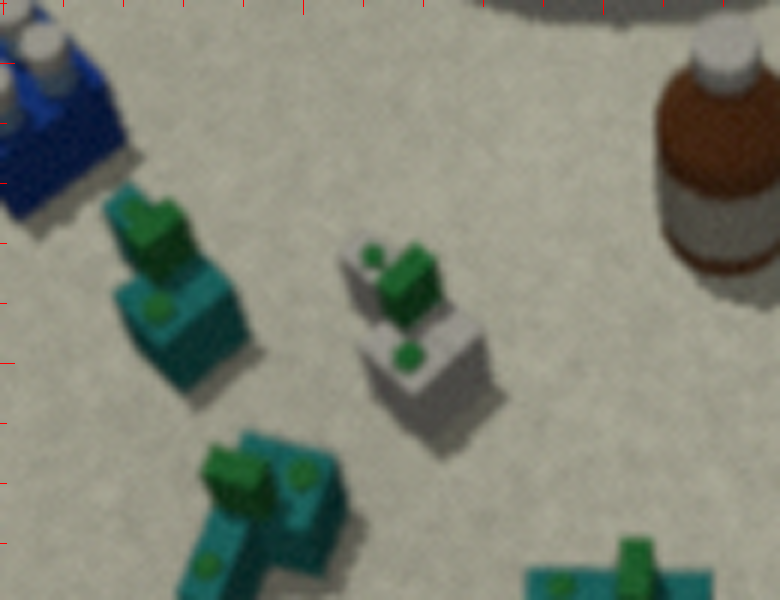

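View pics/t_car.png

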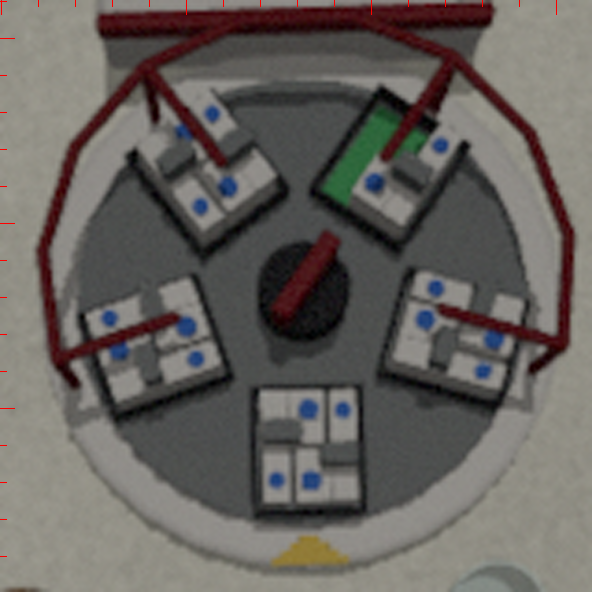

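View pics/s_car.png

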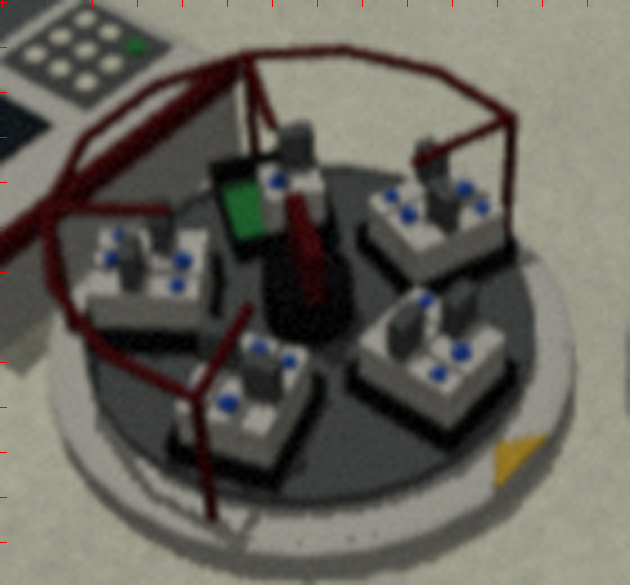

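```bash
python3 - <<'E'
from h import *
t=cam("top");s=cam("side")
crop(t,"t_c2",185,215,40,45,13)
crop(s,"s_c2",248,270,44,52,11)
crop(t,"t_knob",300,135,70,70,8)
crop(s,"s_knob",275,140,50,60,10)
E
```

```text
(no output)
```

View pics/t_c2.png

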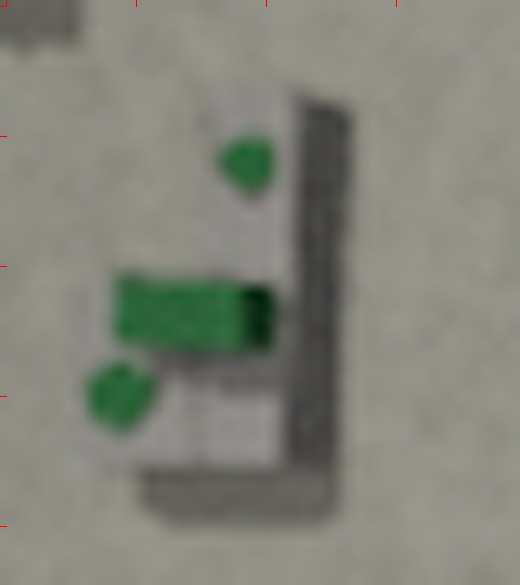

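View pics/s_c2.png

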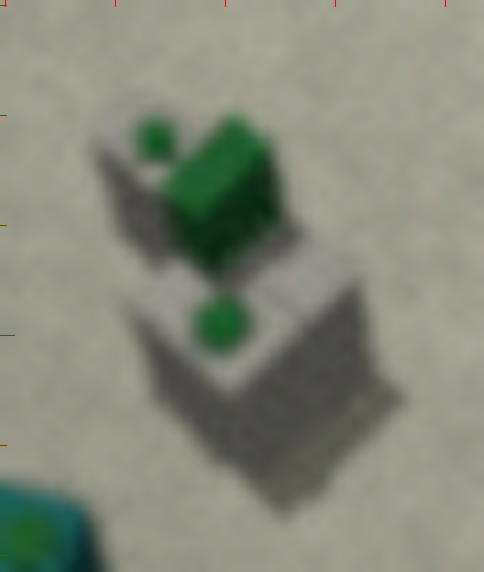

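View pics/t_knob.png

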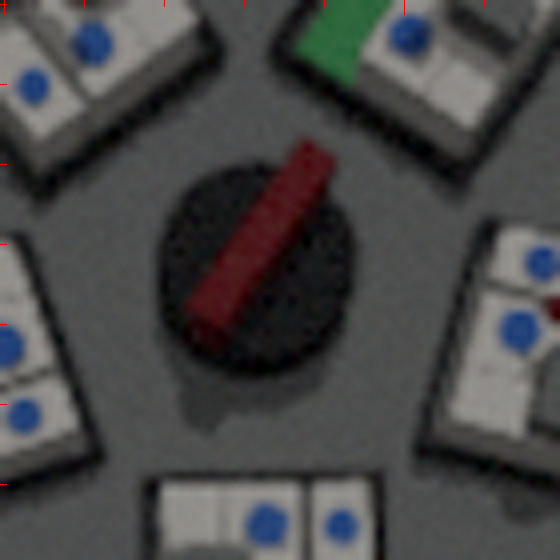

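View pics/s_knob.png

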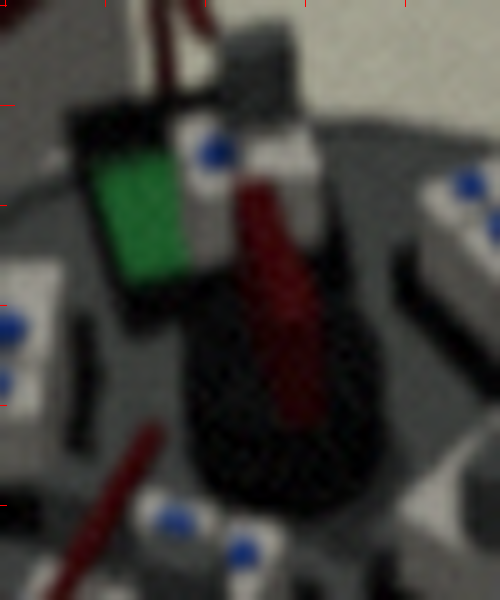

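```bash
cat > fitc.py <<'E'
from h import *
from scipy.optimize import least_squares
t=cam("top");s=cam("side")
T=lambda p:np.array(p)/13+[185,215]-.5+.0
S=lambda p:np.array(p)/11+[248,270]-.5
# tab top centre triangulation
tt=[T(p) for p in [(117,277),(245,283),(242,347),(115,340)]]
ss=[S(p) for p in [(237,115),(272,145),(200,222),(163,185)]]
c,e=tri(t,np.mean(tt,0),s,np.mean(ss,0)); print("tab top tri",c,e)
tabc=np.array([[-1,-5],[-1,-27],[-13,-27],[-13,-5]])
obs=[]
for p,m in zip(tt,tabc): obs.append((t,p,[m[0],m[1],75]))
for p,m in [((298,93),(33,-28)),((285,468),(-33,-28))]: obs.append((t,T(p),[*m,45]))
def best(p): pass
def pts(q,m): 
    c,s_=np.cos(q[2]),np.sin(q[2]); return np.array([q[0]+c*m[0]/1e3-s_*m[1]/1e3,q[1]+s_*m[0]/1e3+c*m[1]/1e3,q[3]+m[2]/1e3])
f=lambda q:np.concatenate([proj(c,pts(q,m))[0]-p for c,p,m in obs])
r=least_squares(f,[.42,.27,0,0]); print("top only",r.x,np.abs(r.fun).max())
# side assign by nearest
q=r.x.copy(); q[3]=0
for m in [(-1,-5,75),(-1,-27,75),(-13,-27,75),(-13,-5,75),(-33,-28,45),(-33,9,45),(-1.5,9,45),(33,-28,45),(33,-12,45)]:
    print(m,(proj(s,pts(q,m))[0]-[248,270]+.5)*11)
E
python3 fitc.py
```

```text
tab top tri [0.41787774 0.27231944 0.07222318] 0.00011460393294516177
top only [ 0.42621934  0.29335563 -0.04321127 -0.02405853] 0.42312862555550623
(-1, -5, 75) [135.34849768 195.85001393]
(-1, -27, 75) [214.79560284 122.6936387 ]
(-13, -27, 75) [256.18738466 157.68907361]
(-13, -5, 75) [176.73277405 231.67636397]
(-33, -28, 45) [343.28975863 283.82800209]
(-33, 9, 45) [212.58973183 409.36488041]
(-1.5, 9, 45) [105.37060342 314.4924526 ]
(33, -28, 45) [122.30560839  95.46779177]
(33, -12, 45) [ 66.38538915 146.08247712]
```

```bash
cat >> fitc.py <<'E'
for p,m in [((237,113),(-1,-27,75)),((272,145),(-13,-27,75)),((200,222),(-13,-5,75)),((163,185),(-1,-5,75)),((358,285),(-33,-28,45)),((225,395),(-33,9,45)),((130,300),(-1.5,9,45))]: obs.append((s,S(p),m))
r=least_squares(f,[.42,.27,0,0]); print("both",r.x,np.round(r.fun.reshape(-1,2),2))
print("grip",pts(r.x,(-7,-16,65)))
allm=[(-33,-28),(33,-28),(33,-12),(-1.5,-12),(-1.5,9),(-33,9)]
P=[pts(r.x,(*m,z)) for m in allm for z in(0,45)]+[pts(r.x,(*m,75)) for m in tabc]
crop(t,"t_f",185,215,40,45,13,proj(t,P)); crop(s,"s_f",248,270,44,52,11,proj(s,P))
E
python3 fitc.py | tail -16; cd pics; python3 -c "
import cv2,numpy as np
a=cv2.imread('t_f.png');b=cv2.imread('s_f.png');h=max(a.shape[0],b.shape[0])
f=lambda x:np.pad(x,((0,h-x.shape[0]),(0,0),(0,0)))
cv2.imwrite('fit1.png',cv2.resize(np.hstack([f(a),f(b)]),None,fx=.79,fy=.79))"
```

```text
(33, -28, 45) [122.30560839  95.46779177]
(33, -12, 45) [ 66.38538915 146.08247712]
both [ 0.42595151  0.28798953 -0.06472051 -0.00269831] [[-0.08 -0.32]
 [ 0.06 -0.34]
 [-0.07  0.2 ]
 [-0.29  0.3 ]
 [ 0.59 -0.23]
 [-0.28  0.11]
 [ 0.03  0.05]
 [ 0.53  0.38]
 [-0.24 -0.06]
 [-0.55 -0.01]
 [ 0.43 -0.79]
 [ 0.47  0.34]
 [-0.39  0.21]]
grip [0.41793136 0.27247576 0.06230169]
```

View pics/fit1.png

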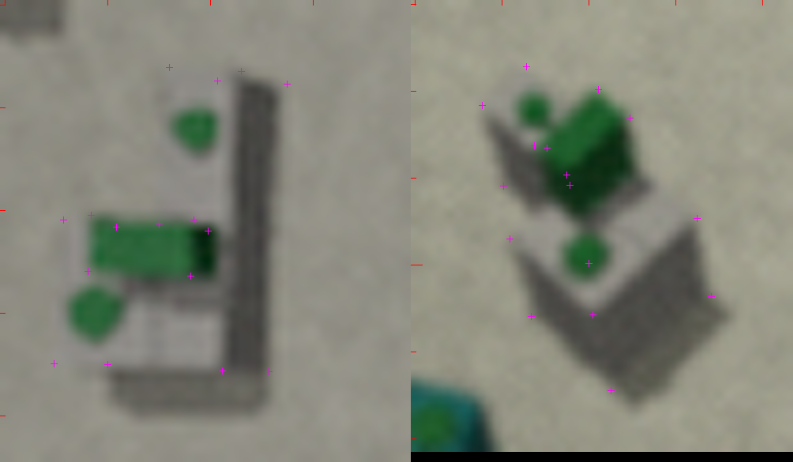

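```bash
cat > car.py <<'E'
from h import *
t=cam("top");s=cam("side")
T=lambda p:np.array(p)/8+[300,135]-.5
S=lambda p:np.array(p)/10+[275,140]-.5
tb=[T(p) for p in [(310,137),(338,160),(220,325),(188,300)]]
w=[onz(t,p,.126) for p in tb]; print(np.round(w,4)); c=np.mean(w,0); print("axis from bar",c)
d=(w[0]+w[1]-w[2]-w[3])/2; print("bar az deg",np.degrees(np.arctan2(d[1],d[0])),np.linalg.norm(d))
hub=onz(t,T((257,270)),.085); print("hub",hub)
print("arrow",onz(t,np.array((310,535))/3.7+[250,90]-.5,.028),onz(t,np.array((310,563))/3.7+[250,90]-.5,.028))
e=[onz(t,np.array(p)/3.7+[250,90]-.5,.028) for p in [(42,350),(575,350),(310,572)]]; print("foot edge",np.round(e,4))
E
python3 car.py
```

```text
[[ 0.5932 -0.0369  0.126 ]
 [ 0.5868 -0.0442  0.126 ]
 [ 0.5435 -0.012   0.126 ]
 [ 0.5503 -0.0037  0.126 ]]
axis from bar [ 0.56843092 -0.02420549  0.126     ]
bar az deg -37.147210754574736 0.05410348993996419
hub [ 0.56532679 -0.0235265   0.085     ]
arrow [ 0.42301238 -0.02572612  0.028     ] [ 0.40571423 -0.02531235  0.028     ]
foot edge [[ 0.542   0.1389  0.028 ]
 [ 0.5351 -0.1941  0.028 ]
 [ 0.4002 -0.0252  0.028 ]]
```

```bash
cat > car2.py <<'E'
from h import *
from scipy.optimize import least_squares
t=cam("top");s=cam("side")
T=lambda p:np.array(p)/3.7+[250,90]-.5
S=lambda p:np.array(p)/4.5+[235,115]-.5
ang=np.radians([36,-36,108,-108])
def P(q,r,a,z): return np.array([q[0]+r*np.cos(q[2]+a),q[1]+r*np.sin(q[2]+a),q[3]+z])
ot=[(150,66),(452,57),(58,358),(565,346)]
os_=[(45,207),(246,56),(197,396),(514,117)]
def f(q,both=True):
    o=[proj(t,P(q,.150,a,.134))[0]-T(p) for a,p in zip(ang,ot)]
    o+=[proj(s,P(q,.150,a,.134))[0]-S(p) for a,p in zip(ang,os_)]
    return np.concatenate(o)
r=least_squares(f,[.567,-.025,0,0]);print(np.round(r.x,4),np.round(r.fun.reshape(-1,2),2))
r2=least_squares(lambda q:f([*q,0]),[.567,-.025,0]);print("z0",np.round(r2.x,4),np.degrees(r2.x[2]))
r3=least_squares(lambda q:f([*q,0])[:8],[.567,-.025,0]);print("top only",np.round(r3.x,4),np.degrees(r3.x[2]),r3.fun.round(2))
q=[*r2.x,0]
def show(th,name):
    pts=[P(q,.165,a,.028) for a in np.linspace(0,2*np.pi,48)]+[P(q,.140,a,.042) for a in np.linspace(0,2*np.pi,30)]
    A=q[2]+th
    def B(x,y,z,k=0):
        a=A+k*2*np.pi/5; x-=.095
        return np.array([q[0]+np.cos(a)*x-np.sin(a)*y,q[1]+np.sin(a)*x+np.cos(a)*y,z])
    for k in range(5):
        pts+=[B(x,y,.065,k) for x in(-.039,.039) for y in (-.034,.034)]
    pts+=[B(.095+x,y,.126) for x in(-.028,.028) for y in (-.006,.006)]
    pts+=[B(x,y,.120) for x in(.001,.013) for y in (.005,.027)]
    crop(t,name+"_t",250,90,160,160,3.7,proj(t,pts)); crop(s,name+"_s",235,115,140,130,4.5,proj(s,pts))
import sys
show(np.radians(float(sys.argv[1])),"ov"+sys.argv[2])
E
python3 car2.py 143 1
```

```text
[ 0.5685 -0.0246  0.0074 -0.0012] [[-0.64 -0.08]
 [ 0.97  0.05]
 [-0.04  0.23]
 [-0.36 -0.38]
 [ 0.64 -0.01]
 [ 0.22 -0.38]
 [-0.16  0.49]
 [-0.46 -0.03]]
z0 [ 0.5681 -0.0244  0.0075] 0.4314561521169661
top only [ 0.5682 -0.0246  0.0071] 0.40902694309645615 [-0.66 -0.1   1.05  0.05 -0.12  0.3  -0.26 -0.27]
```

View pics/ov1_t.png

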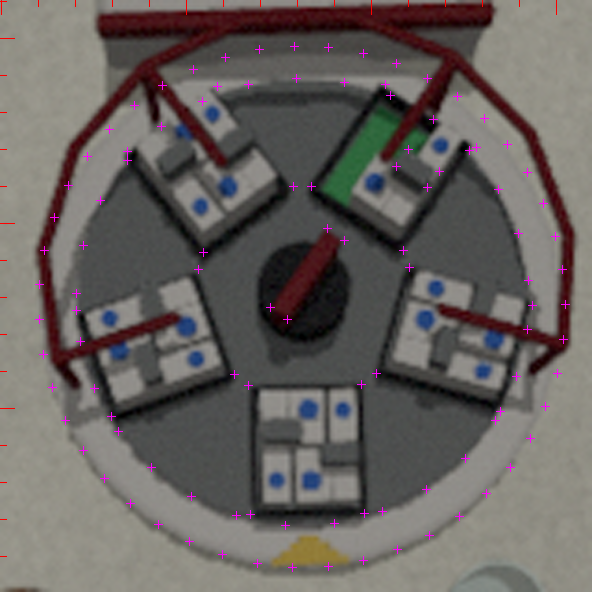

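View pics/ov1_s.png

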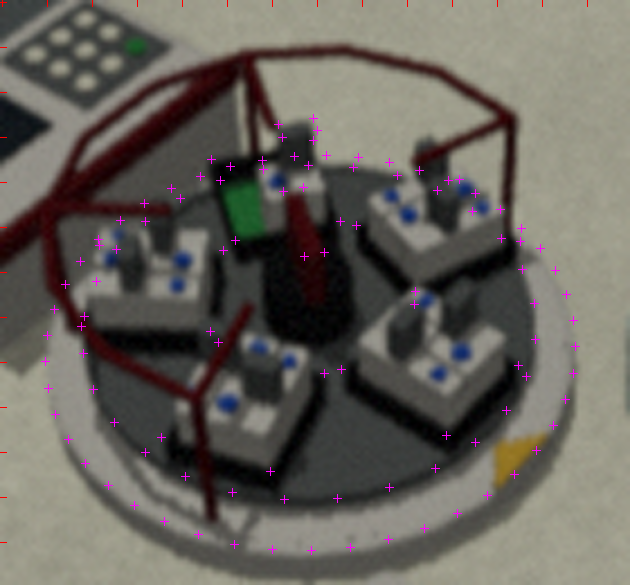

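```bash
cat > go.py <<'E'
# usage: go.py x y z jawaz_deg [ref]: prints shift/turn from the last commanded pose (approx=measured) to target
from h import *
import sys
def target(az):
    a=np.radians(az); z=np.array([np.cos(a),np.sin(a),0]); y=np.array([0,0,-1.]); x=np.cross(y,z)
    return R.from_matrix(np.stack([x,y,z],1))
o=bot.get_obs(); Q=R.from_quat(o["tool_rot"]); p=o["eef_pos"]
z=Q.apply([0,0,1]); 
print("clock",round(o["clock"],3),"tcp",p.round(4),"jaw az %.2f"%np.degrees(np.arctan2(z[1],z[0])),"ydown",Q.apply([0,1,0]).round(4),"w %.4f"%o["grip_width"],"F",o["ft_force"].round(2),"T",o["ft_torque"].round(2))
print("q",o["joint_pos"].round(3))
if len(sys.argv)>4:
    x,y,zz,az=map(float,sys.argv[1:5])
    d=np.array([x,y,zz])-p; rel=Q.inv()*target(az)
    print("row",(Q.inv().apply(d)/.025).round(3),(np.degrees(rel.as_rotvec())/10).round(3))
E
python3 go.py 0.568 -0.0245 0.23 52.85;python3 go.py 0.568 -0.0245 0.23 -127.15
```

```text
clock 0.7 tcp [ 0.184  -0.4649  0.2313] jaw az -68.41 ydown [ 0.e+00 -1.e-04 -1.e+00] w 0.0855 F [-0.04 -0.6  -0.7 ] T [-0.03  0.   -0.01]
q [-1.194  0.241  0.005  1.335  0.     1.571]
row [-20.765   0.053 -10.731] [-0.0000e+00 -1.2126e+01  1.0000e-03]
clock 0.7 tcp [ 0.184  -0.4649  0.2313] jaw az -68.41 ydown [ 0.e+00 -1.e-04 -1.e+00] w 0.0855 F [-0.04 -0.6  -0.7 ] T [-0.03  0.   -0.01]
q [-1.194  0.241  0.005  1.335  0.     1.571]
row [-20.765   0.053 -10.731] [-0.     5.874 -0.   ]
```

```bash
python3 -m handwheel '[[-1.6,0,-0.8,0,-0.9,0],[-3.6,0,-1.8,0,-1.9,0],[-5.6,0,-2.9,0,-2.9,0],[-7.6,0,-3.9,0,-3.9,0],[-9.6,0,-4.9,0,-4.9,0]]' 1; python3 go.py 0.568 -0.0245 0.23 52.85
```

```text
clock: 1.32
eef_pos: [0.3631, -0.2614, 0.2316]
tool_rot: [0.41, -0.576, 0.576, -0.41]
ft_force: [1.0, -1.5, -0.3]
grip_width: 0.0855
clock 1.325 tcp [ 0.3631 -0.2614  0.2316] jaw az -19.10 ydown [ 7.e-04 -6.e-04 -1.e+00] w 0.0855 F [ 1.03 -1.48 -0.29] T [-0.04  0.01  0.01]
q [-0.624  0.136 -0.125  1.31  -0.     1.28 ]
row [-11.635   0.063   4.644] [-3.000e-03 -7.195e+00  5.000e-03]
```

```bash
python3 -m handwheel '[[-2,0,0.8,0,-1,0],[-4,0,1.6,0,-2,0],[-6.1,0,2.4,0,-3,0],[-8.1,0,3.2,0,-4,0],[-10,0,4,0,-5,0]]'; python3 -m handwheel '[[-0.5,0,-1.5,0,-0.8,0],[-0.5,0,-1.6,0,-1.7,0],[-0.5,0,-1.6,0,-2.2,0],[-0.5,0,-1.6,0,-2.2,0],[-0.5,0,-1.6,0,-2.2,0]]';python3 go.py 0.568 -0.0245 0.23 52.85
```

```text
clock: 1.95
eef_pos: [0.5406, -0.0585, 0.2314]
tool_rot: [-0.615, 0.348, -0.349, 0.615]
ft_force: [0.3, -1.2, -0.8]
grip_width: 0.0848
clock: 2.58
eef_pos: [0.4987, -0.0698, 0.2314]
tool_rot: [-0.67, 0.227, -0.227, 0.67]
ft_force: [0.5, 0.2, 0.3]
grip_width: 0.085
clock 2.575 tcp [ 0.4987 -0.0698  0.2314] jaw az 52.52 ydown [ 1.e-04 -0.e+00 -1.e+00] w 0.0850 F [0.47 0.19 0.33] T [0.01 0.01 0.01]
q [-0.139  0.248  0.014  1.337  0.     0.515]
row [1.096 0.054 3.124] [-0.    -0.033  0.001]
```

```bash
python3 -m handwheel '[[0.6,0,1.6,0,0,0],[1.1,0,3.1,0,0,0],[1.1,1.0,3.12,0,0,0],[1.1,1.3,3.12,0,-0.03,0],[1.1,1.3,3.12,0,-0.03,0]]' -0.1; python3 go.py 0.568 -0.0245 0.091 52.85
python3 - <<'E'
from h import *
t=cam("top");s=cam("side")
crop(t,"g1t",250,90,160,160,3.7); crop(s,"g1s",235,95,140,150,4)
E
```

```text
clock: 3.2
eef_pos: [0.5672, -0.0247, 0.1983]
tool_rot: [0.67, -0.226, 0.225, -0.67]
ft_force: [0.7, -0.5, 0.3]
grip_width: 0.0384
clock 3.2 tcp [ 0.5672 -0.0247  0.1983] jaw az 52.85 ydown [-0.0018  0.     -1.    ] w 0.0384 F [ 0.65 -0.55  0.3 ] T [ 0.02  0.04 -0.  ]
q [-0.044  0.392  0.13   1.311 -0.     0.605]
row [0.027 4.293 0.031] [ 0.006 -0.    -0.008]
```

View pics/g1s.png

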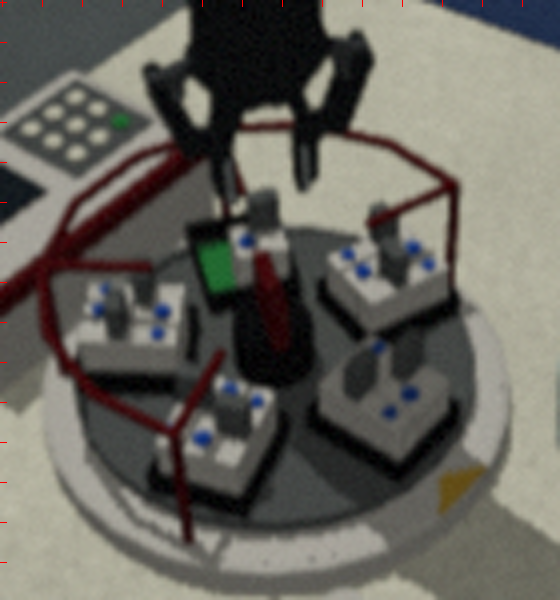

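View pics/g1t.png

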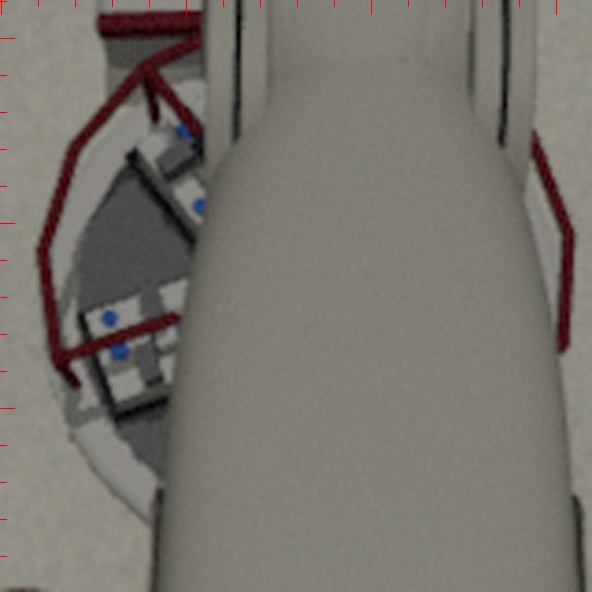

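The side view shows the fingers (crop 230,190 and 305,185) straddling the line of the grip bar; the arm hides the carousel in the top view. Descending now.

```bash
python3 -m handwheel '[[0,1,0,0,0,0],[0,2,0,0,0,0],[0.02,3,0.02,0,0,0],[0.02,3.8,0.03,0,0,0],[0.02,4.2,0.03,0,0,0]]' ; python3 -m handwheel '[[0,0,0,0,0,0],[0,0,0,0,0,0],[0,0,0,0,0,0],[0,0,0,0,0,0],[0,0,0,0,0,0]]' -1; python3 go.py 0.568 -0.0245 0.091 -37.15
python3 - <<'E'
from h import *
s=cam("side")
crop(s,"g2s",235,95,140,150,4)
E
```

```text
clock: 3.92
eef_pos: [0.5686, -0.0245, 0.0938]
tool_rot: [-0.67, 0.225, -0.225, 0.67]
ft_force: [0.4, 0.1, -0.5]
grip_width: 0.0383
clock: 4.55
eef_pos: [0.5691, -0.0247, 0.0948]
tool_rot: [0.67, -0.225, 0.226, -0.67]
ft_force: [-3.4, -2.1, 5.7]
grip_width: 0.011
clock 4.55 tcp [ 0.5691 -0.0247  0.0948] jaw az 52.86 ydown [ 1.2e-03 -9.0e-04 -1.0e+00] w 0.0110 F [-3.41 -2.1   5.74] T [-0.46  0.54 -0.21]
q [-4.300e-02  4.670e-01 -3.500e-02  1.067e+00 -1.000e-03  6.050e-01]
row [-0.038  0.154 -0.02 ] [-7.000e-03  9.001e+00  6.000e-03]
```

View pics/g2s.png

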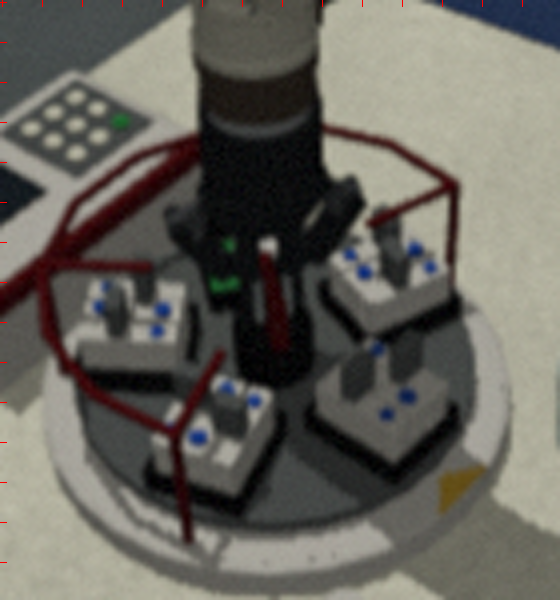

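```bash
python3 -m handwheel '[[0,0,0,0,0.6,0],[0,0,0,0,1.4,0],[0,0,0,0,2.3,0],[0,0,0,0,3.2,0],[0,0,0,0,4,0]]' ; python3 go.py 0.568 -0.0245 0.091 -89.57
```

```text
clock: 5.22
eef_pos: [0.5684, -0.0251, 0.0948]
tool_rot: [0.553, -0.441, 0.442, -0.551]
ft_force: [-5.1, -3.6, 6.5]
grip_width: 0.0116
clock 5.225 tcp [ 0.5684 -0.0251  0.0948] jaw az 12.65 ydown [-0.    -0.002 -1.   ] w 0.0116 F [-5.05 -3.62  6.54] T [-0.8   0.91  0.25]
q [-0.043  0.467 -0.036  1.068 -0.002  1.307]
row [-0.027  0.153 -0.01 ] [-8.0000e-03  1.0222e+01  1.0000e-02]
```

```bash
python3 -m handwheel '[[0,0,0,0,0.9,0],[0,0,0,0,1.9,0],[0,0,0,0,2.9,0],[0,0,0,0,3.9,0],[0,0,0,0,4.9,0]]' ;python3 -m handwheel '[[0,0,0,0,0.9,0],[0,0,0,0,1.9,0],[0,0,0,0,2.8,0],[0,0,0,0,3.6,0],[0,0,0,0,4.3,0]]' ; python3 go.py 0.568 -0.0245 0.091 -89.57
```

```text
clock: 5.85
eef_pos: [0.5675, -0.025, 0.0948]
tool_rot: [0.32, -0.631, 0.631, -0.318]
ft_force: [-6.5, -4.0, 8.9]
grip_width: 0.0107
clock: 6.48
eef_pos: [0.567, -0.0243, 0.0948]
tool_rot: [0.067, -0.704, 0.704, -0.065]
ft_force: [-9.0, -1.0, 10.0]
grip_width: 0.0113
clock 6.475 tcp [ 0.567  -0.0243  0.0948] jaw az -79.29 ydown [-2.5e-03 -4.0e-04 -1.0e+00] w 0.0113 F [-9.   -1.   10.04] T [-0.38  1.5   0.23]
q [-4.300e-02  4.660e-01 -3.700e-02  1.070e+00 -1.000e-03  2.912e+00]
row [-0.036  0.152  0.015] [-1.000e-03  1.028e+00  1.500e-02]
```

```bash
python3 -m handwheel '[[0,0,0,0,0.5,0],[0,0,0,0,0.9,0],[0,0,0,0,1.03,0],[0,0,0,0,1.03,0],[0,0,0,0,1.03,0]]' ; python3 go.py 0.568 -0.0245 0.091 -89.57
python3 - <<'E'
from h import *
s=cam("side")
crop(s,"g3s",235,95,140,150,4)
E
```

```text
clock: 7.1
eef_pos: [0.567, -0.0241, 0.0948]
tool_rot: [0.005, -0.707, 0.707, -0.003]
ft_force: [-7.9, -1.3, 9.6]
grip_width: 0.0112
clock 7.1 tcp [ 0.567  -0.0241  0.0948] jaw az -89.39 ydown [-2.7e-03 -1.0e-04 -1.0e+00] w 0.0112 F [-7.88 -1.31  9.64] T [-0.32  1.48 -0.01]
q [-0.042  0.466 -0.037  1.07  -0.     3.089]
row [-0.04   0.151  0.016] [-0.     0.018  0.015]
```

View pics/g3s.png

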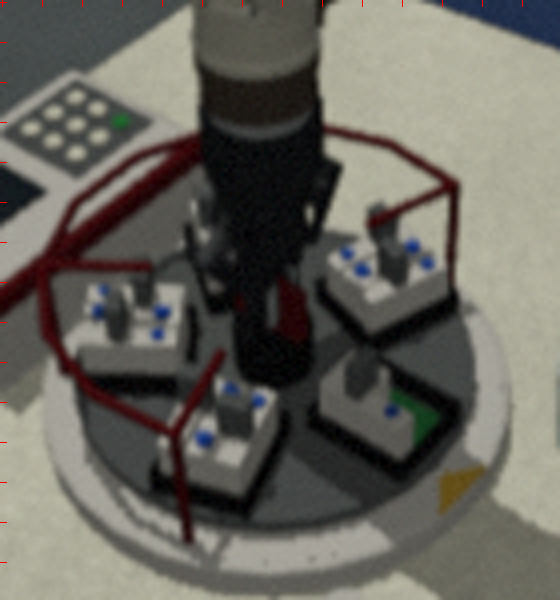

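```bash
python3 -m handwheel '[[0,0,0,0,0,0],[0,0,0,0,0,0],[0,-0.3,0,0,0,0],[0,-1.5,0,0,0,0],[0,-3.5,0,0,0,0]]' -0.1; python3 -m handwheel '[[0,-2,0,0,0,0],[-1,-2.5,-1.5,0,-0.8,0],[-2,-2.5,-3.5,0,-1.8,0],[-3,-2.5,-5.5,0,-2.8,0],[-4,-2.5,-7.3,0,-3.8,0]]'; python3 go.py 0.418 0.2725 0.18 -3.5
```

```text
clock: 7.78
eef_pos: [0.5676, -0.024, 0.1806]
tool_rot: [-0.005, 0.707, -0.707, 0.002]
ft_force: [0.2, -0.5, 0.3]
grip_width: 0.0385
clock: 8.4
eef_pos: [0.6677, 0.1613, 0.2445]
tool_rot: [-0.235, 0.667, -0.667, 0.236]
ft_force: [0.6, 0.6, 0.3]
grip_width: 0.0381
clock 8.4 tcp [0.6677 0.1613 0.2445] jaw az -51.06 ydown [ 1.3e-03  5.0e-04 -1.0e+00] w 0.0381 F [0.58 0.65 0.31] T [ 0.01 -0.01  0.04]
q [0.237 0.641 0.655 1.583 0.    2.699]
row [ 4.975  2.568 -9.74 ] [-0.006 -4.756 -0.006]
```

```bash
python3 -m handwheel '[[0.9,0,-1.8,0,-0.8,0],[1.9,0,-3.8,0,-1.8,0],[2.9,0,-5.8,0,-2.8,0],[3.9,0,-7.8,0,-3.8,0],[4.97,0,-9.7,0,-4.7,0]]'; python3 go.py 0.418 0.2725 0.16 -3.5
python3 - <<'E'
from h import *
t=cam("top");s=cam("side")
crop(t,"a4t",250,90,160,160,3.7);crop(t,"a4tc",160,180,80,80,7); crop(s,"a4s",200,190,130,140,4)
crop(t,"a4bay",310,185,50,60,10)
crop(s,"a4bs",300,165,70,70,8)
E
```

```text
clock: 9.02
eef_pos: [0.417, 0.2723, 0.2443]
tool_rot: [-0.481, 0.518, -0.517, 0.482]
ft_force: [-0.3, 1.6, -0.4]
grip_width: 0.0385
clock 9.025 tcp [0.417  0.2723 0.2443] jaw az -4.09 ydown [ 8.0e-04  1.2e-03 -1.0e+00] w 0.0385 F [-0.25  1.55 -0.43] T [ 0.03 -0.02 -0.04]
q [5.780e-01 2.310e-01 2.600e-02 1.365e+00 1.000e-03 2.220e+00]
row [-0.005  3.371  0.036] [-0.004 -0.059 -0.007]
```

View pics/a4t.png

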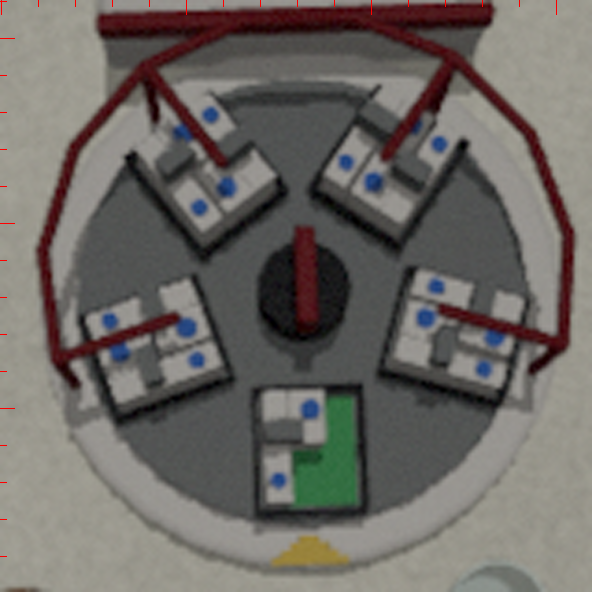

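View pics/a4s.png

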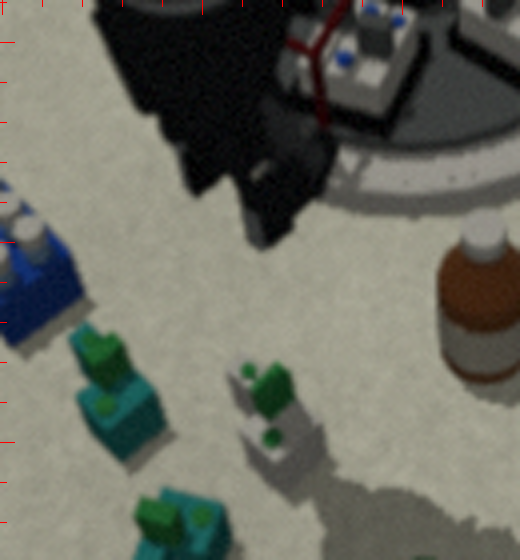

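View pics/a4bay.png

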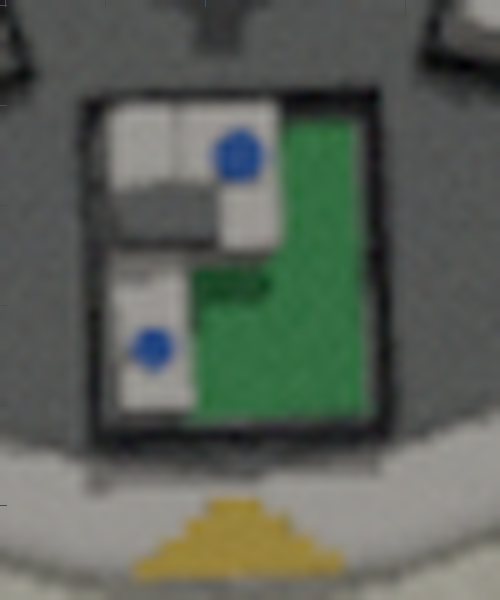

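View pics/a4bs.png

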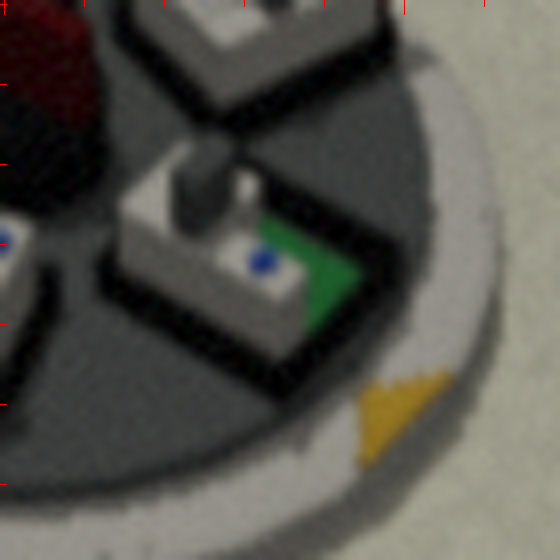

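```bash
cat > bay.py <<'E'
from h import *
from scipy.optimize import least_squares
t=cam("top");s=cam("side")
T=lambda p:np.array(p)/10+[310,185]-.5
q0=np.array([.568,-.0245])
def fit(items,n):
    def f(v):
        c,sn=np.cos(v[2]),np.sin(v[2]); o=[]
        for cm,p,(x,y,z) in items:
            P=[v[0]+(c*x-sn*y)/1e3,v[1]+(sn*x+c*y)/1e3,z/1e3+.045]; o.append(proj(cm,P)[0]-p)
        return np.concatenate(o)
    r=least_squares(f,[.473,-.025,0]); print(n,r.x.round(4),"yaw deg",np.degrees(r.x[2]).round(2),np.round(r.fun,2)); return r.x
a=fit([(t,T(p),m) for p,m in [((82,92),(39,34,20)),((378,90),(39,-34,20)),((393,437),(-39,-34,20)),((95,443),(-39,34,20))]],"outer wall top")
b=fit([(t,T(p),m) for p,m in [((108,102),(33,28,45)),((280,102),(33,-9.5,45)),((283,248),(1.5,-9.5,45)),((118,412),(-33,28,45)),((196,412),(-33,12,45))]],"resident top")
x=fit([(t,T(p),m) for p,m in [((113,185),(13,27,75)),((218,185),(13,5,75)),((218,242),(1,5,75)),((113,242),(1,27,75))]],"tab top")
ar=[onz(t,T(p),.028) for p in [(237,500),(137,575),(343,570)]];print(np.round(ar,4))
for v in (a,b,x):
    d=v[:2]-q0; print("r",np.hypot(*d),"az-180",np.degrees(np.arctan2(-d[1],-d[0])))
Tk=lambda p:np.array(p)/3.7+[250,90]-.5
w=[onz(t,Tk(p),.126) for p in [(295,228),(314,228),(318,322),(297,330)]];d=(w[0]+w[1]-w[2]-w[3]);print("bar",np.mean(w,0),np.degrees(np.arctan2(d[1],d[0])))
E
python3 bay.py
```

```text
outer wall top [ 0.4728 -0.0255  0.0061] yaw deg 0.35 [-0.28  0.27  0.63 -0.35  0.28 -0.08 -0.62  0.15]
resident top [ 0.4728 -0.0257  0.0128] yaw deg 0.73 [-0.    0.59  0.04  0.02  0.28 -0.16  0.04 -0.1  -0.36 -0.34]
tab top [ 0.4718 -0.0245 -0.0213] yaw deg -1.22 [ 0.02  0.01 -0.03  0.02 -0.02 -0.01  0.02 -0.02]
[[ 0.4221 -0.0255  0.028 ]
 [ 0.4054 -0.0022  0.028 ]
 [ 0.4056 -0.0494  0.028 ]]
r 0.09516069517234695 az-180 0.5760902548751756
r 0.09518642159074159 az-180 0.747899091078192
r 0.09618954190010924 az-180 0.006428917167163247
bar [ 0.56622531 -0.02349434  0.126     ] 0.36827290163550774
```

```bash
python3 -m handwheel '[[0,1.5,0.03,0,0,0],[0,3.2,0.04,0,-0.04,0],[0,4.6,0.04,0,-0.04,0],[0,5.4,0.04,0,-0.04,0],[0,5.4,0.04,0,-0.04,0]]'; python3 go.py 0.418 0.2725 0.047 -3.7
python3 - <<'E'
from h import *
t=cam("top");s=cam("side")
crop(t,"a5tc",160,180,80,80,7); crop(s,"a5s",230,230,70,90,7)
E
```

```text
clock: 9.85
eef_pos: [0.4197, 0.2701, 0.1071]
tool_rot: [-0.483, 0.518, -0.518, 0.48]
ft_force: [-0.5, -0.9, -0.0]
grip_width: 0.0379
clock 9.85 tcp [0.4197 0.2701 0.1071] jaw az -4.15 ydown [-0.0029 -0.0021 -1.    ] w 0.0379 F [-0.52 -0.92 -0.05] T [ 0.    0.01 -0.03]
q [ 0.572  0.333 -0.209  1.033 -0.     2.215]
row [-0.096  2.405 -0.069] [ 0.016 -0.045  0.013]
```

View pics/a5s.png

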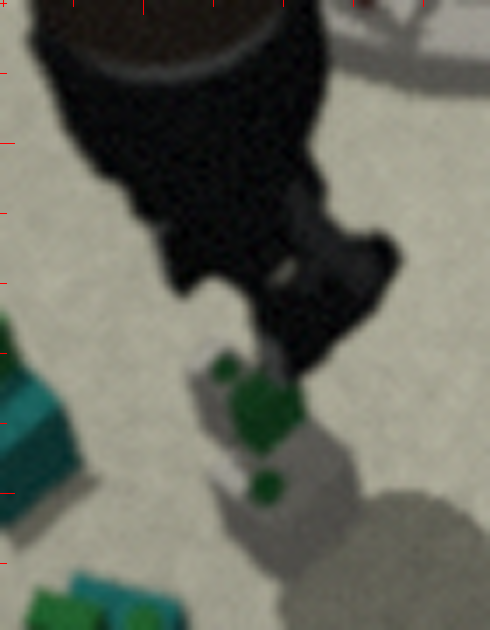

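View pics/a5tc.png

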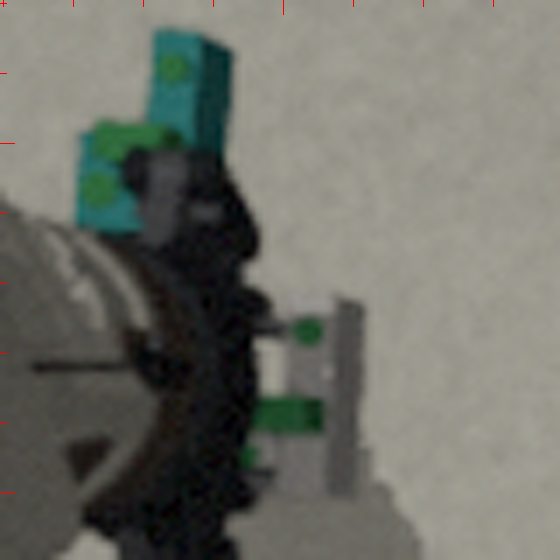

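```bash
python3 -m handwheel '[[-0.08,0.8,-0.06,0,0,0],[-0.08,1.6,-0.06,0,0,0],[-0.08,2.1,-0.06,0,0,0],[-0.08,2.38,-0.06,0,0,0],[-0.08,2.38,-0.06,0,0,0]]'; python3 go.py 0.418 0.2725 0.047 -3.7
python3 - <<'E'
from h import *
s=cam("side")
crop(s,"a6s",230,230,70,90,7)
E
```

```text
clock: 10.58
eef_pos: [0.4183, 0.2734, 0.0494]
tool_rot: [0.482, -0.517, 0.517, -0.482]
ft_force: [0.2, 0.2, -0.4]
grip_width: 0.0382
clock 10.575 tcp [0.4183 0.2734 0.0494] jaw az -4.02 ydown [ 1.e-04  0.e+00 -1.e+00] w 0.0382 F [ 0.18  0.17 -0.41] T [0.03 0.06 0.02]
q [ 0.579  0.398 -0.286  0.887 -0.     2.22 ]
row [ 0.037  0.097 -0.011] [-0.    -0.032 -0.   ]
```

View pics/a6s.png

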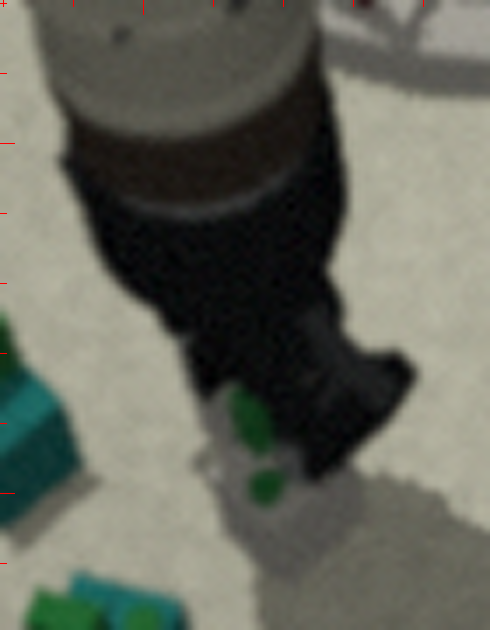

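Side view: tab (crop 250,415) sits between the fingers, near finger in front of it. Closing.

```bash
python3 -m handwheel '[[0.03,0.06,0,0,0,0],[0.03,0.06,0,0,0,0],[0.03,0.06,0,0,0,0],[0.03,0.06,0,0,0,0],[0.03,0.06,0,0,0,0]]' -1; python3 go.py; python3 -m handwheel '[[0,0,0,0,0,0],[0,-0.2,0,0,0,0],[0,-0.6,0,0,0,0],[0,-1.2,0,0,0,0],[0,-2,0,0,0,0]]'; python3 go.py 0.4659 -0.0416 0.24 0.45
python3 - <<'E'
from h import *
t=cam("top");s=cam("side")
crop(s,"a7s",230,220,70,90,7);crop(t,"a7t",180,200,50,60,10)
E
```

```text
clock: 11.25
eef_pos: [0.4184, 0.2728, 0.0482]
tool_rot: [0.482, -0.517, 0.517, -0.482]
ft_force: [-1.0, -0.8, 3.7]
grip_width: 0.0111
clock 11.25 tcp [0.4184 0.2728 0.0482] jaw az -4.01 ydown [ 7.e-04  3.e-04 -1.e+00] w 0.0111 F [-1.05 -0.78  3.7 ] T [-0.08 -0.02 -0.02]
q [ 0.578  0.399 -0.289  0.883 -0.     2.219]
clock: 11.88
eef_pos: [0.4179, 0.2725, 0.0987]
tool_rot: [-0.482, 0.517, -0.517, 0.482]
ft_force: [0.4, 0.9, -1.6]
grip_width: 0.0105
clock 11.875 tcp [0.4179 0.2725 0.0987] jaw az -4.01 ydown [-5.e-04 -3.e-04 -1.e+00] w 0.0105 F [ 0.38  0.94 -1.56] T [ 0.03 -0.03  0.01]
q [ 0.578  0.339 -0.225  1.008  0.     2.219]
row [12.402 -5.65   2.792] [ 0.003 -0.446  0.002]
```

View pics/a7s.png

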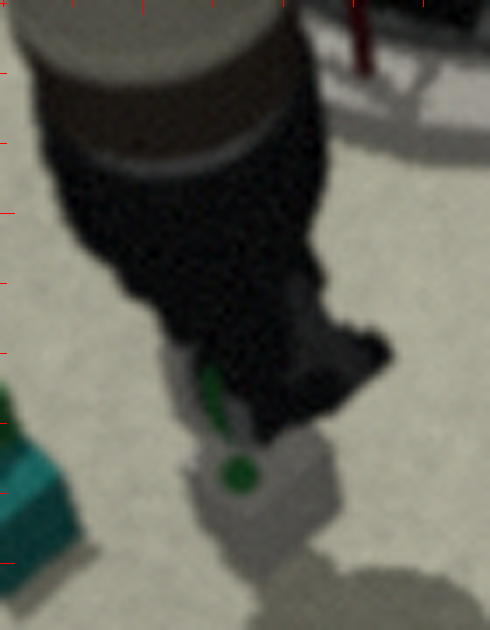

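View pics/a7t.png

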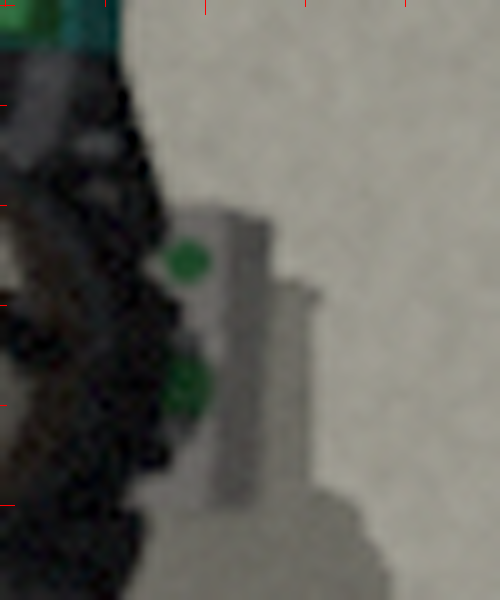

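```bash
python3 -m handwheel '[[0,-1.5,0,0,0,0],[0.5,-3.5,0.1,0,0,0],[1.5,-5.3,0.3,0,0,0],[3,-5.65,0.7,0,-0.2,0],[4.8,-5.65,1.1,0,-0.44,0]]';  python3 go.py 0.4659 -0.0416 0.24 0.45
```

```text
clock: 12.6
eef_pos: [0.438, 0.1506, 0.2403]
tool_rot: [-0.501, 0.497, -0.498, 0.504]
ft_force: [0.4, -1.4, -1.2]
grip_width: 0.0108
clock 12.6 tcp [0.438  0.1506 0.2403] jaw az 0.56 ydown [ 0.0032  0.0011 -1.    ] w 0.0108 F [ 0.41 -1.37 -1.16] T [-0.02 -0.03 -0.  ]
q [ 0.331  0.161 -0.071  1.335 -0.     1.892]
row [7.698 0.009 1.041] [-0.018  0.011 -0.006]
```

```bash
python3 -m handwheel '[[1.5,0,0.2,0,0,0],[3.3,0,0.5,0,0,0],[5.2,0,0.7,0,0,0],[6.9,0.4,0.95,0,0,0],[7.7,1.2,1.04,0,0,0]]';python3 -m handwheel '[[0,0.5,0,0,0,0],[0,0.5,0,0,0,0],[0,0.5,0,0,0,0],[0,0.5,0,0,0,0],[0,0.5,0,0,0,0]]';  python3 go.py 0.4659 -0.0416 0.19 0.45
python3 - <<'E'
from h import *
t=cam("top");s=cam("side")
crop(s,"b1s",285,130,100,110,5.4);crop(t,"b1t",290,150,100,100,6)
E
```

```text
clock: 13.22
eef_pos: [0.4652, -0.0435, 0.2093]
tool_rot: [-0.501, 0.498, -0.5, 0.502]
ft_force: [0.8, 0.2, -1.2]
grip_width: 0.011
clock: 13.85
eef_pos: [0.4648, -0.0408, 0.1971]
tool_rot: [-0.502, 0.498, -0.498, 0.502]
ft_force: [-0.3, -0.4, -1.6]
grip_width: 0.0109
clock 13.85 tcp [ 0.4648 -0.0408  0.1971] jaw az 0.44 ydown [ 1.2e-03 -1.0e-04 -1.0e+00] w 0.0109 F [-0.33 -0.35 -1.55] T [-0.03  0.03  0.  ]
q [-0.088  0.193 -0.147  1.23   0.     1.475]
row [0.031 0.286 0.044] [-0.007 -0.001  0.   ]
```

View pics/b1s.png

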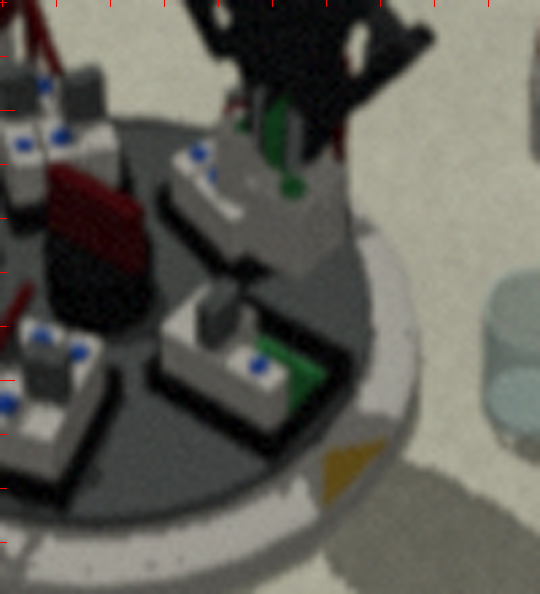

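View pics/b1t.png

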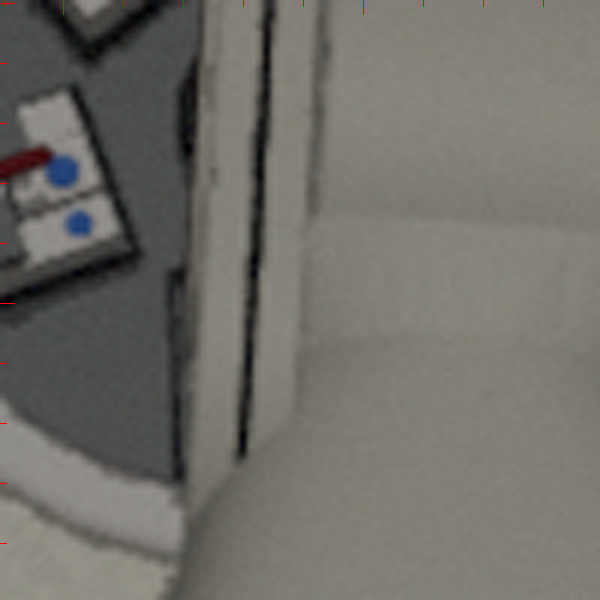

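```bash
cat > ov.py <<'E'
from h import *
import sys
def overlay(name,dx=0,dy=0):
    s=cam("side"); o=bot.get_obs(); p=o["eef_pos"]; Q=R.from_quat(o["tool_rot"]); z=Q.apply([0,0,1]); a=np.arctan2(z[1],z[0])
    Rz=R.from_euler("z",a)
    def C(m): return p+np.array([0,0,-.0482])+Rz.apply(np.array([m[0]+7+dx,m[1]+16+dy,m[2]])/1e3)
    L=[(-33,-28),(33,-28),(33,-12),(-1.5,-12),(-1.5,9),(-33,9)]
    tab=[(-1,-5),(-1,-27),(-13,-27),(-13,-5)]
    u,v,w,h,k=295,125,75,75,8
    im=s["color"][:,:,::-1]; big=cv2.resize(im[v:v+h,u:u+w],None,fx=k,fy=k,interpolation=cv2.INTER_CUBIC)
    raw=big.copy()
    def poly(P,col,close=True):
        q=((proj(s,P)-[u,v]+.5)*k).astype(np.int32); cv2.polylines(big,[q],close,col,1,cv2.LINE_AA)
    for zz in (0,45): poly([C((*m,zz)) for m in L],(255,0,255))
    for zz in (45,75): poly([C((*m,zz)) for m in tab],(0,255,255))
    for m in L: poly([C((*m,0)),C((*m,45))],(255,0,255),False)
    b=np.array([.4728,-.0255,.045]); Rb=R.from_euler("z",.0075)
    B=lambda x,y,z_: b+Rb.apply(np.array([x,y,z_])/1e3)
    for q in (36,39): poly([B(x,y,20) for x,y in [(q,q-5),(q,5-q),(-q,5-q),(-q,q-5)]],(0,255,0))
    poly([B(x,y,45) for x,y in [(33,28),(-33,28),(-33,12),(1.5,12),(1.5,-9.5),(33,-9.5)]],(255,255,0))
    poly([B(x,y,75) for x,y in [(13,27),(13,5),(1,5),(1,27)]],(255,255,0))
    cv2.imwrite(f"pics/{name}.png",big); cv2.imwrite(f"pics/{name}r.png",raw)
overlay(sys.argv[1],*map(float,sys.argv[2:]))
E
python3 ov.py b2
```

```text
(no output)
```

View pics/b2.png

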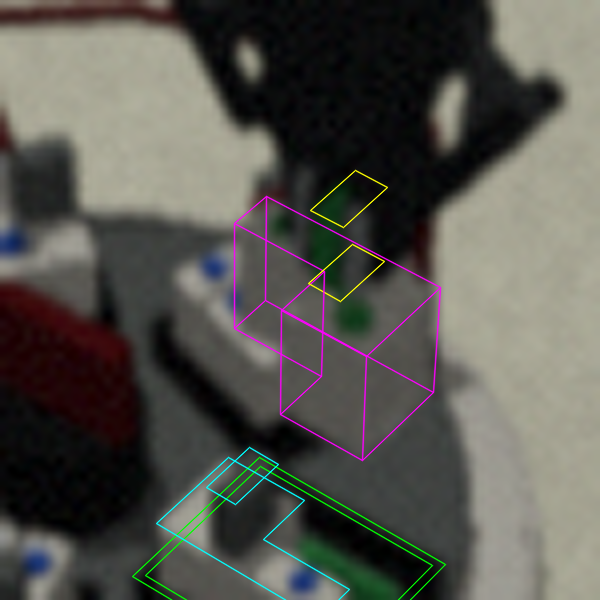

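View pics/b2r.png

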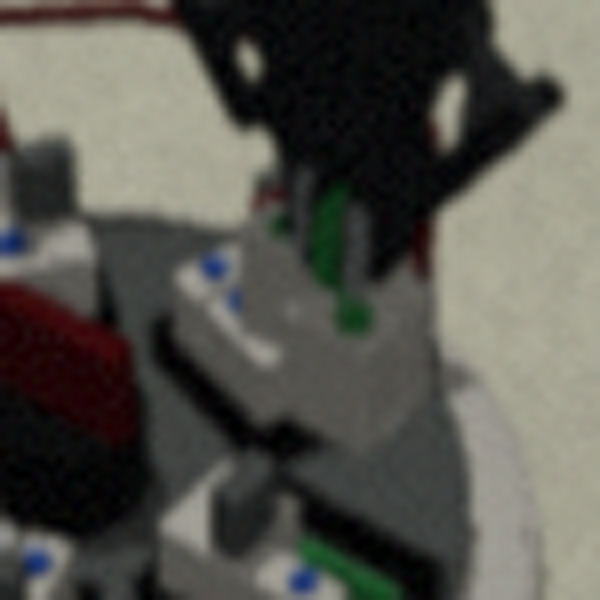

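```bash
sed -i 's/u,v,w,h,k=295,125,75,75,8/u,v,w,h,k=310,135,60,75,8/; s/    raw=big.copy()/    big=np.clip(255*(big\/255.)**0.55*1.15-20,0,255).astype(np.uint8); raw=big.copy()/; s/cv2.imwrite(f"pics.*/cv2.imwrite(f"pics\/{name}.png",cv2.resize(np.hstack([raw,big]),None,fx=.83,fy=.99))/' ov.py; python3 ov.py b3
```

```text
(no output)
```

View pics/b3.png

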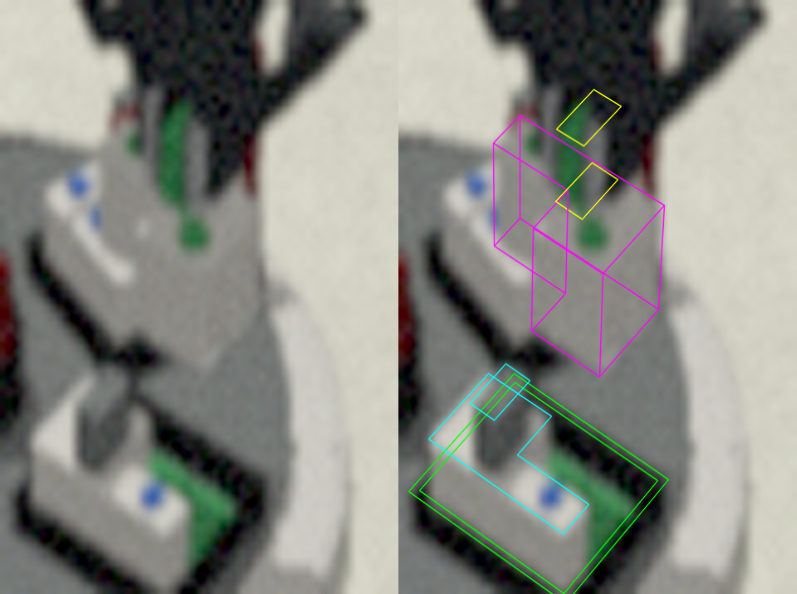

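```bash
python3 - <<'E'
from h import *
s=cam("side"); p=np.array([.4650,-.041,.15]); a=proj(s,p)[0]
for d in np.eye(3)*.002: print(d, (proj(s,p+d)[0]-a).round(2))
E
```

```text
[0.002 0.    0.   ] [-0.64 -0.36]
[0.    0.002 0.   ] [-0.49  0.45]
[0.    0.    0.002] [ 0.02 -0.56]
```

```bash
python3 -m handwheel '[[0,0.3,0,0,0,0],[0.03,0.6,0.04,0,0,0],[0.03,0.9,0.04,0,0,0],[0.03,0.9,0.04,0,0,0],[0.03,0.9,0.04,0,0,0]]';  python3 go.py 0.4659 -0.0416 0.19 0.45; python3 ov.py b4
python3 - <<'E'
from h import *
s=cam("side");im=s["color"][:,:,::-1].copy()
s["color"]=np.clip(255*(im/255.)**0.55*1.15-20,0,255).astype(np.uint8)[:,:,::-1]
crop(s,"b4z",318,150,44,50,12)
E
```

```text
clock: 14.72
eef_pos: [0.4655, -0.0421, 0.174]
tool_rot: [0.502, -0.498, 0.498, -0.502]
ft_force: [0.3, 0.4, -1.7]
grip_width: 0.0113
clock 14.725 tcp [ 0.4655 -0.0421  0.174 ] jaw az 0.39 ydown [-1.e-04  0.e+00 -1.e+00] w 0.0113 F [ 0.34  0.44 -1.71] T [-0.01  0.04  0.03]
q [-0.09   0.211 -0.186  1.173  0.     1.474]
row [-0.019 -0.639  0.018] [ 0.001 -0.006 -0.   ]
```

View pics/b4.png

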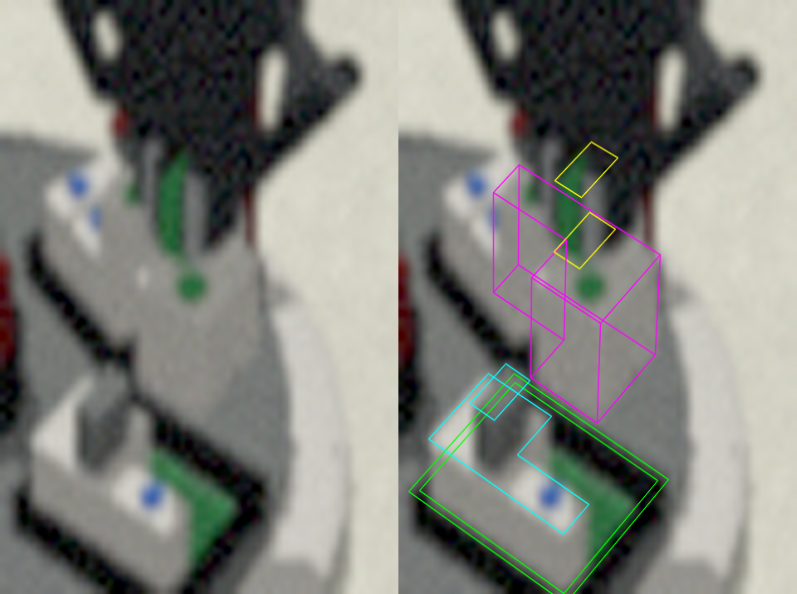

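View pics/b4z.png

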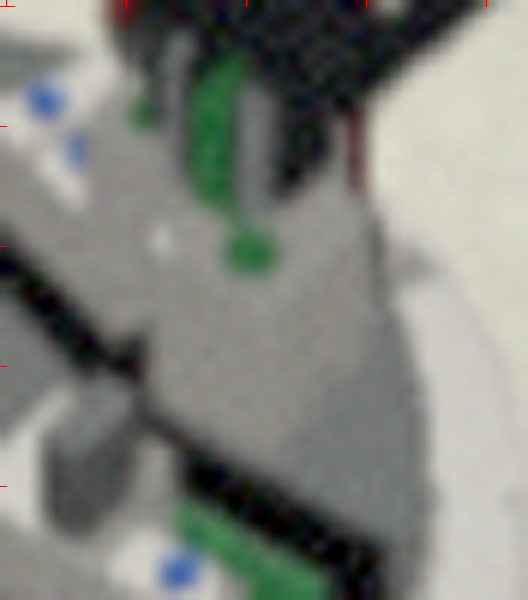

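```bash
python3 - <<'E'
from h import *
t=cam("top");s=cam("side")
T=lambda p:np.array(p)/13+[185,215]-.5
S=lambda p:np.array(p)/11+[248,270]-.5
o=bot.get_obs()
p0=np.array([.4184,.2728,.0482]); R0=R.from_euler("z",-4.01,degrees=True)
p1=o["eef_pos"]; R1=R.from_euler("z",.39,degrees=True)
for nm,a,b in [("foot dot",(121,397),(221,323)),("leg dot",(246,164),(155,140)),("tabtop",(180,312),(218,167))]:
    P,e=tri(t,T(a),s,S(b)); rel=R0.inv().apply(P-p0); print(nm,P.round(4),e.round(4),"rel tcp",rel.round(4)*1e3,"cart",(rel*1e3+[-7,-16,48.2]).round(1))
    print("  pred now",proj(s,p1+R1.apply(rel))[0].round(2), "b4z",((proj(s,p1+R1.apply(rel))[0]-[318,150]+.5)*12).round(0))
E
```

```text
foot dot [0.4045 0.2892 0.0465] 0.0007 rel tcp [-15.   15.4  -1.7] cart [-22.   -0.6  46.5]
  pred now [338.68 170.56] b4z [254. 253.]
leg dot [0.4443 0.2675 0.0463] 0.0005 rel tcp [26.2 -3.5 -1.9] cart [ 19.2 -19.5  46.3]
  pred now [329.94 159.07] b4z [149. 115.]
tabtop [0.4179 0.2723 0.0721] 0.0002 rel tcp [-0.5 -0.5 23.9] cart [ -7.5 -16.5  72.1]
  pred now [338.08 156.71] b4z [247.  87.]
```

```bash
python3 -m handwheel '[[-0.04,0.3,0.03,0,-0.01,0],[-0.04,0.7,0.03,0,-0.01,0],[-0.04,1.0,0.03,0,-0.01,0],[-0.04,1.1,0.03,0,-0.01,0],[-0.04,1.1,0.03,0,-0.01,0]]';  python3 go.py 0.4663 -0.0410 0.0932 0.5; python3 ov.py b5
```

```text
clock: 15.55
eef_pos: [0.466, -0.041, 0.1463]
tool_rot: [0.502, -0.498, 0.498, -0.502]
ft_force: [-0.4, -0.3, -1.9]
grip_width: 0.011
clock 15.55 tcp [ 0.466  -0.041   0.1463] jaw az 0.49 ydown [-6.e-04  0.e+00 -1.e+00] w 0.0110 F [-0.44 -0.3  -1.87] T [ 0.06 -0.02 -0.04]
q [-0.088  0.235 -0.232  1.104 -0.     1.474]
row [-1.000e-03  2.123e+00  1.200e-02] [ 0.003 -0.001 -0.   ]
```

View pics/b5.png

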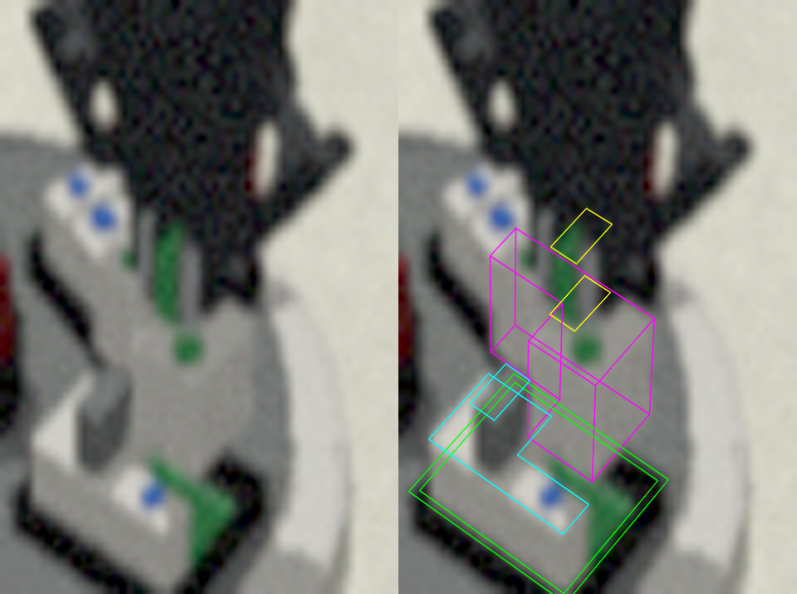

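Side view: the cartridge foot (crop 190,350) hangs over the free green floor, beside the resident's tab, no contact forces. Continuing down in small steps.

```bash
python3 -m handwheel '[[0,0.25,0.01,0,0,0],[0,0.5,0.01,0,0,0],[0,0.75,0.01,0,0,0],[0,0.95,0.01,0,0,0],[0,0.95,0.01,0,0,0]]';  python3 go.py 0.4663 -0.0410 0.0932 0.5;  python3 -m handwheel '[[0,0.15,0.01,0,0,0],[0,0.3,0.01,0,0,0],[0,0.4,0.01,0,0,0],[0,0.5,0.01,0,0,0],[0,0.5,0.01,0,0,0]]';  python3 go.py 0.4663 -0.0410 0.0932 0.5;python3 ov.py b6
```

```text
clock: 16.23
eef_pos: [0.466, -0.041, 0.1222]
tool_rot: [0.502, -0.498, 0.497, -0.502]
ft_force: [0.1, -0.1, -1.2]
grip_width: 0.011
clock 16.225 tcp [ 0.466  -0.041   0.1222] jaw az 0.49 ydown [-1.3e-03  2.0e-04 -1.0e+00] w 0.0110 F [ 0.11 -0.11 -1.16] T [ 0.08 -0.01 -0.04]
q [-0.088  0.259 -0.27   1.044  0.     1.474]
row [1.000e-03 1.161e+00 1.500e-02] [ 0.007 -0.001 -0.001]
clock: 16.85
eef_pos: [0.4665, -0.041, 0.1101]
tool_rot: [0.502, -0.498, 0.498, -0.502]
ft_force: [-0.1, 0.2, -2.3]
grip_width: 0.0111
clock 16.85 tcp [ 0.4665 -0.041   0.1101] jaw az 0.49 ydown [-5.e-04  0.e+00 -1.e+00] w 0.0111 F [-0.11  0.18 -2.3 ] T [0.02 0.03 0.01]
q [-0.088  0.272 -0.287  1.012 -0.     1.475]
row [-0.002  0.675 -0.007] [ 0.003 -0.001 -0.   ]
```

View pics/b6.png

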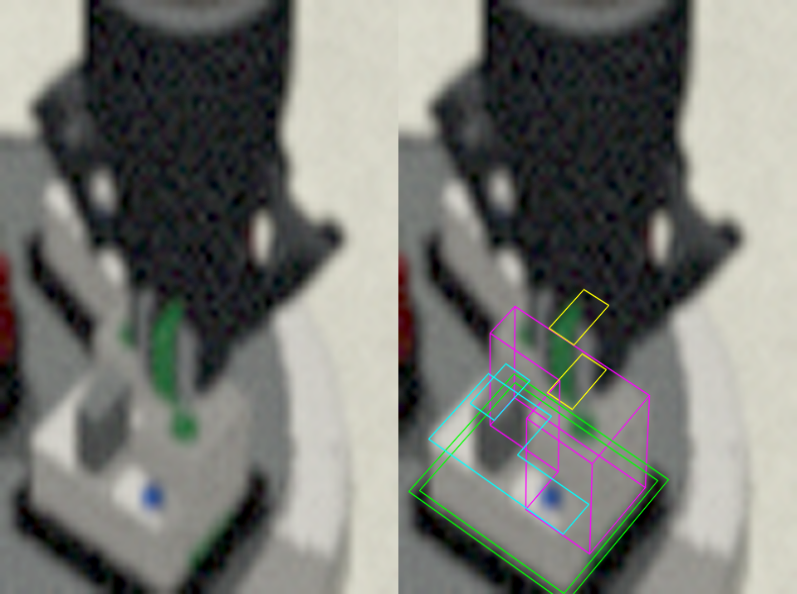

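```bash
python3 -m handwheel '[[0,0.15,0,0,0,0],[0,0.3,0,0,0,0],[0,0.45,0,0,0,0],[0,0.55,0,0,0,0],[0,0.55,0,0,0,0]]';  python3 go.py 0.4663 -0.0410 0.0932 0.5;  python3 -m handwheel '[[0,0.04,0,0,0,0],[0,0.08,0,0,0,0],[0,0.12,0,0,0,0],[0,0.12,0,0,0,0],[0,0.12,0,0,0,0]]';  python3 go.py 0.4663 -0.0410 0.0932 0.5;python3 ov.py b7
```

```text
clock: 17.52
eef_pos: [0.4665, -0.041, 0.0963]
tool_rot: [0.502, -0.498, 0.498, -0.502]
ft_force: [0.0, -0.4, -1.6]
grip_width: 0.0109
clock 17.525 tcp [ 0.4665 -0.041   0.0963] jaw az 0.49 ydown [-6.e-04  1.e-04 -1.e+00] w 0.0109 F [ 0.02 -0.44 -1.6 ] T [ 0.   -0.08 -0.03]
q [-0.088  0.287 -0.307  0.977  0.     1.475]
row [-0.001  0.124 -0.006] [ 0.003 -0.001 -0.   ]
clock: 18.15
eef_pos: [0.4667, -0.041, 0.0936]
tool_rot: [-0.502, 0.498, -0.498, 0.502]
ft_force: [-0.7, 0.2, -2.8]
grip_width: 0.0108
clock 18.15 tcp [ 0.4667 -0.041   0.0936] jaw az 0.49 ydown [ 1.e-04 -0.e+00 -1.e+00] w 0.0108 F [-0.69  0.17 -2.78] T [-0.04  0.07 -0.02]
q [-0.088  0.29  -0.311  0.969  0.     1.475]
row [-0.002  0.015 -0.017] [-0.    -0.001  0.   ]
```

View pics/b7.png

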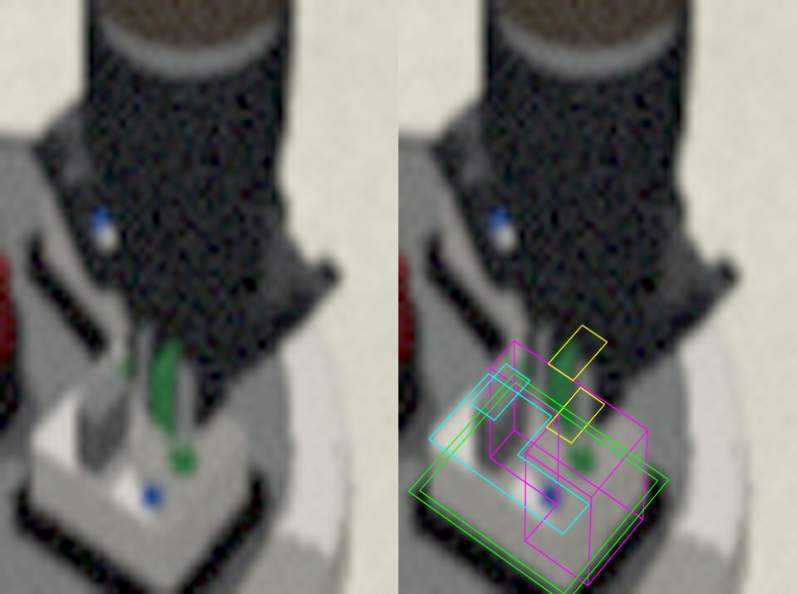

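```bash
python3 -m handwheel '[[0,0.02,0,0,0,0],[0,0.04,0,0,0,0],[0,0.06,0,0,0,0],[0,0.06,0,0,0,0],[0,0.06,0,0,0,0]]';  python3 go.py; python3 -m handwheel '[[0,0.02,0,0,0,0],[0,0.04,0,0,0,0],[0,0.06,0,0,0,0],[0,0.06,0,0,0,0],[0,0.06,0,0,0,0]]';  python3 go.py 0.4663 -0.0410 0.0932 0.5
```

```text
clock: 18.82
eef_pos: [0.4667, -0.0411, 0.0932]
tool_rot: [-0.502, 0.498, -0.498, 0.502]
ft_force: [-3.4, -0.0, 8.2]
grip_width: 0.0111
clock 18.825 tcp [ 0.4667 -0.0411  0.0932] jaw az 0.49 ydown [ 8.e-04 -1.e-04 -1.e+00] w 0.0111 F [-3.41 -0.05  8.15] T [0.03 0.74 0.01]
q [-0.088  0.29  -0.312  0.967 -0.     1.475]
clock: 19.45
eef_pos: [0.4668, -0.0411, 0.0931]
tool_rot: [-0.502, 0.497, -0.498, 0.502]
ft_force: [-7.4, -0.4, 19.1]
grip_width: 0.0111
clock 19.45 tcp [ 0.4668 -0.0411  0.0931] jaw az 0.49 ydown [ 1.7e-03 -2.0e-04 -1.0e+00] w 0.0111 F [-7.43 -0.39 19.08] T [0.09 1.48 0.01]
q [-0.088  0.29  -0.313  0.966 -0.     1.475]
row [-0.004 -0.003 -0.019] [-0.01  -0.001  0.001]
```

```bash
python3 -m handwheel '[[0,-0.03,0,0,0,0],[0,-0.07,0,0,0,0],[0,-0.09,0,0,0,0],[0,-0.09,0,0,0,0],[0,-0.09,0,0,0,0]]';  python3 go.py; python3 -m handwheel '[[0,0,0,0,0,0],[0,0,0,0,0,0],[0,0,0,0,0,0],[0,0,0,0,0,0],[0,0,0,0,0,0]]' -0.4;  python3 go.py
```

```text
clock: 20.08
eef_pos: [0.4667, -0.0411, 0.0932]
tool_rot: [-0.502, 0.498, -0.498, 0.502]
ft_force: [-3.1, 1.3, 6.2]
grip_width: 0.0111
clock 20.075 tcp [ 0.4667 -0.0411  0.0932] jaw az 0.49 ydown [ 2.e-04 -1.e-04 -1.e+00] w 0.0111 F [-3.07  1.27  6.19] T [0.01 0.47 0.04]
q [-0.088  0.291 -0.312  0.968 -0.     1.475]
clock: 20.7
eef_pos: [0.4667, -0.041, 0.0927]
tool_rot: [0.502, -0.498, 0.498, -0.502]
ft_force: [-0.3, -0.1, 0.3]
grip_width: 0.0256
clock 20.7 tcp [ 0.4667 -0.041   0.0927] jaw az 0.49 ydown [-1.e-04  0.e+00 -1.e+00] w 0.0256 F [-0.27 -0.09  0.33] T [ 0.02 -0.05  0.03]
q [-0.088  0.291 -0.312  0.967 -0.     1.475]
```

Released with no residual force. Rising straight up, then moving aside to look.

```bash
python3 -m handwheel '[[0,-0.4,0,0,0,0],[0,-1.2,0,0,0,0],[0,-2.4,0,0,0,0],[0,-4,0,0,0,0],[0,-6,0,0,0,0]]';  python3 -m handwheel '[[1.5,-0.5,0,0,0,0],[3.5,-0.5,0,0,0,0],[5.5,-0.5,0,0,0,0],[7.5,-0.5,0,0,0,0],[9.5,-0.5,0,0,0,0]]'; python3 go.py
python3 - <<'E'
from h import *
t=cam("top");s=cam("side")
crop(t,"e_t",310,185,50,60,10); crop(s,"e_s",300,155,70,70,8)
cv2.imwrite("pics/e_top.png",t["color"][:,:,::-1])
E
```

```text
clock: 21.32
eef_pos: [0.466, -0.041, 0.2442]
tool_rot: [0.502, -0.498, 0.498, -0.502]
ft_force: [0.7, -0.2, -0.3]
grip_width: 0.0256
clock: 21.95
eef_pos: [0.4686, -0.2802, 0.2563]
tool_rot: [-0.502, 0.497, -0.498, 0.502]
ft_force: [1.1, 1.1, 0.8]
grip_width: 0.0257
clock 21.95 tcp [ 0.4686 -0.2802  0.2563] jaw az 0.49 ydown [ 1.2e-03 -5.0e-04 -1.0e+00] w 0.0257 F [1.11 1.1  0.78] T [-0.01  0.02  0.02]
q [-0.539  0.324  0.182  1.428  0.     1.023]
```

View pics/e_t.png

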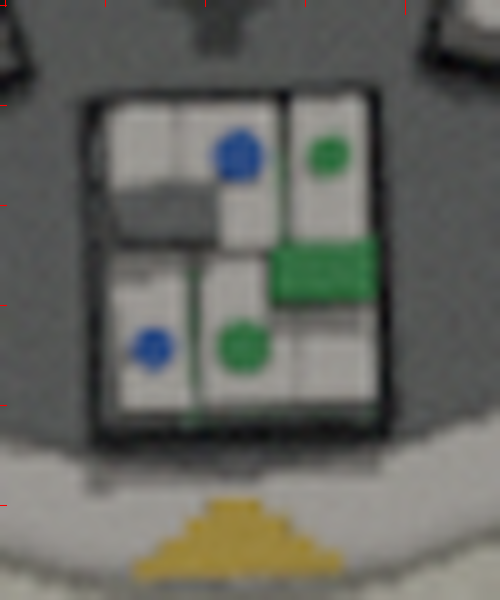

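View pics/e_s.png

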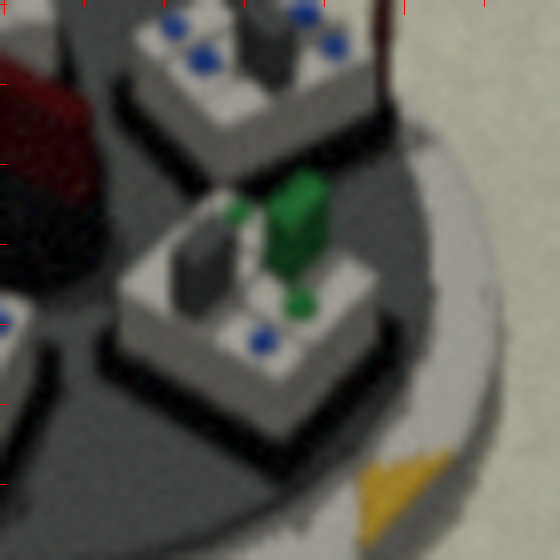

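View pics/e_top.png

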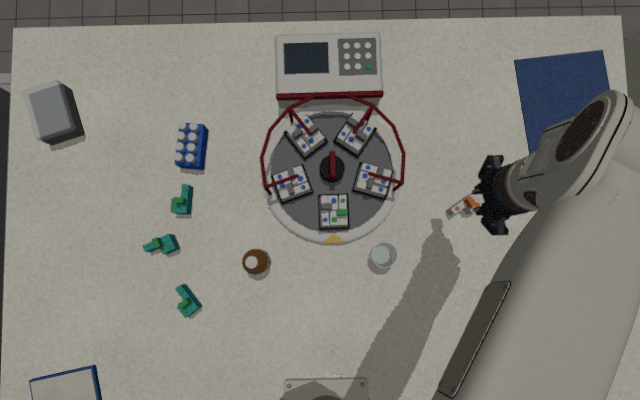

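```bash
python3 - <<'E'
from h import *
from scipy.optimize import least_squares
t=cam("top"); T=lambda p:np.array(p)/10+[310,185]-.5
it=[((290,95),(33,-12,45)),((367,95),(33,-28,45)),((379,402),(-33,-28,45)),((203,403),(-33,9,45)),((200,255),(-1.5,9,45)),((270,243),(-1,-5,75)),((377,240),(-1,-27,75)),((377,300),(-13,-27,75)),((270,303),(-13,-5,75))]
def f(v):
    c,s=np.cos(v[2]),np.sin(v[2])
    return np.concatenate([proj(t,[v[0]+(c*x-s*y)/1e3,v[1]+(s*x+c*y)/1e3,.045+z/1e3])[0]-T(p) for p,(x,y,z) in it])
r=least_squares(f,[.473,-.025,0]);print(r.x.round(4),r.fun.round(2))
o=bot.get_obs();print(o["clock"],o["ft_force"].round(2))
bot.job_done()
E
```

```text
[ 0.4736 -0.0256  0.0025] [ 0.28  0.37 -0.07  0.2  -0.39 -0.19  0.1   0.11  0.03  0.4   0.05 -0.08
 -0.19 -0.03 -0.03 -0.34  0.21 -0.4 ]
22.1 [-0.64  0.23  0.73]
the job is handed in; nothing more can be done
```

I turned the carousel clockwise about 142° by its grip bar, which brought the green-floored bay to the yellow pointer. I then picked the white, green-tabbed cartridge by its tab and lowered it into the bay interlocked with the resident. After floor contact I released it, backed the arm away and handed the job in at 22.1 s.

**Cartridge in the bay:** the final top view puts the cartridge's origin at (0.4736, -0.0256) and its yaw at 0.14°. The bay centre measured (0.4728, -0.0255), so they agree to about 1 mm. The side view shows its top level with the resident's. Floor contact came at the TCP height I expected, 0.093 m.

**Bay at the pointer:** the arrow tip and the bay centre both lie at y = -0.0255. The bay walls sit on the same pixels as before loading. My yaw readings of the bay run from 0.35° to 0.73°, except for one rough fit on the resident's tab top that gave -1.2°.

**Other checks:** in the last top view the spent cartridge, bottle, beaker and vial rack stand where they were. The gripper hung clear at a TCP height of 0.256 m.

**Disagreement:** triangulation put the green tab's top at 72 mm, against 75 mm in the text. That is slightly more than the 2 mm calibration error, so I used the text height for the grip.

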